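Hang a rinsed specimen basket on the draining tree

TASK

Of the five branches of the draining tree one is empty. Turn the tree by its wing knob until the empty branch points to the front of the bench, where the robot stands; then hang the basket that stands on the bench on this branch by the eye in its handle, pushed right in against the black collar, and let go of it. The empty branch is bent up or down, so feel your way on gently and force nothing; the other baskets must stay hanging and the rest of the bench is to be left as it is.

Things in the scene. Friction and masses are not known exactly. Their poses are not given: they have to be found in the camera images.
- tree_base: Round steel drip tray, 256 mm across, rim 20 mm high, bolted to the bench, with the upright 16 mm mast of the draining tree in its middle. Origin: bench surface, on the mast's axis. Axes parallel to the world's at every start: its -x is the front of the bench (the robot's side). The hub on the mast carries five branches, 72 degrees apart, four of them with a basket.
- branch_root (a point): Root of the EMPTY branch, at the hub's rim, 30 mm from the mast's axis, 230 mm above the bench. x: outward along the branch as seen from above; z up; turns with the tree. The branch is a straight 6 mm steel rod from here with a black collar (22 mm across, outer face 36 mm out along the rod) and a bead (10 mm across, centre 92 mm out) at its end.
- branch_end_level (a point): Where the empty branch's end bead would be if the branch were level (92 mm out from the root, axes as there). In truth the rod is bent at its root, up or down only, by up to 0.26 rad: the bead is up to 24 mm higher or lower than this point. The bend differs each time, is NOT in any reading, and must be felt (touch the bead from above) or seen. It holds against less than 25 N at the bead.
- wing_knob (a point): Centre of the black wing knob on top of the tree, on the mast's axis, 263 mm above the bench: an upright bar 49 mm long (along its x, the empty branch's direction seen from above), 12 mm thick (15 at its rounded ends), 30 mm high, fixed to the hub, whose 60 mm wide top is 240 mm above the bench. Turning it turns the tree.
- tree (a joint): Turn of the tree about the mast, in rad, counter-clockwise seen from above, 0 at the start, free for more than a full turn either way. Held by friction of 0.12 N m: it stays where it is left.
- basket_eye (a point): Centre of the eye of the basket to hang: a 14 mm round hole, axis along x, 112 mm above the basket's underside. Pale plastic, 56 x 56 x 36 mm, 100 to 200 g, two small fossils in it; from its middle rises a stem 14 mm wide, then a flat head 30 mm wide (y), 6 mm thick (x), from 14 mm below to 26 mm above the eye; grip it there by its narrow sides. z up. Same from front and back.
- hung1_eye (a point): Centre of the eye of a basket like it that already hangs on the tree, on the branch 72 degrees counter-clockwise from the empty one seen from above. Same sizes, its underside 112 mm lower.
- hung2_eye (a point): Centre of the eye of a basket like it that already hangs on the tree, on the branch 144 degrees counter-clockwise from the empty one seen from above. Same sizes, its underside 112 mm lower.
- hung3_eye (a point): Centre of the eye of a basket like it that already hangs on the tree, on the branch 216 degrees counter-clockwise from the empty one seen from above. Same sizes, its underside 112 mm lower.
- hung4_eye (a point): Centre of the eye of a basket like it that already hangs on the tree, on the branch 288 degrees counter-clockwise from the empty one seen from above. Same sizes, its underside 112 mm lower.
- jar: Bystander: lidded amber jar, 54 mm across, 75 mm tall; origin under its middle, on the bench. To be left alone.
- dish: Bystander: shallow glass dish, 76 mm across, 22 mm tall; origin under its middle, on the bench. To be left alone.
- brush: Bystander: paint brush, 150 mm long; origin under its middle, on the bench. To be left alone.
- vertebra: Bystander: dark fossil vertebra, a waisted disc 54 mm across, 38 mm tall; origin under its middle, on the bench. To be left alone.
- pot: Bystander: white plastic pot, 48 mm across, 50 mm tall; origin under its middle, on the bench. To be left alone.
- hammer: Bystander: small hammer, 170 mm long; origin under its middle, on the bench. To be left alone.
- tooth: Bystander: brown cone-shaped fossil tooth, 36 mm across, 50 mm tall; origin under its middle, on the bench. To be left alone.
Mind the look-alikes: they are no part of the job. What is shaped like the part that bears basket_eye but blue is not meant. Leave any yellow look-alike of the part that bears hung1_eye alone.

How it is judged:
By the outcome, as a careful person would: the job done as asked, in the order asked, and still so for the second after the job is handed in, with the robot touching nothing.
It also fails if it takes over 69 s, if anything falls off the work surface, if the arm or the gripper's body presses on something with over 40 N, if the wrist force passes 120 N, or if a joint passes its speed limit or range.

ROBOT

A 7-joint arm with a two-finger parallel gripper is mounted at the origin on the work surface. World frame = base frame: x ahead of the robot, y to its left, z up, the work surface at z = 0. Lengths are in m, angles in rad, forces in N, time in s.
With the tool pointing down it reaches from about 0.35 to 0.9 m from the base axis. Payload 7.2 kg.
Tool frame: the origin (TCP) lies midway between the tips of the shut fingers; the grasp point (between the pads) lies 19 mm behind it (arm.grasp_offset is the x of the grasp point in the tool frame, in m); x points along the fingers, z is the direction in which the jaws open and shut, and the axes are right-handed (so a half turn about x gives the same grasp; the last joint's range is limited). The gripper opens to 85 mm and grips with 20 to 120 N. Pads are 22 mm wide; open, the fingers measure 114 mm over their backs; the gripper's body (76 mm by 85 mm) begins 54 mm behind the grasp point. The pads swing forward as they close: fully open they stand 13 mm farther back than shut.
Start: joints at [-1.376, 0.411, -0.013, 1.596, 0.006, 1.134, -0.082], TCP at [0.162, 0.604, 0.192] pointing down, gripper open.
Joint ranges: [-2.95, 2.95], [-0.29, 1.99], [-1.47, 1.44], [0.14, 2.54], [-1.03, 4.17], [0.13, 1.85], [-2.86, 2.86]. Speed limits (rad/s): [2.39, 2.39, 3.01, 3.01, 3.14, 3.14, 3.14].

INTERFACE

Orientations are given as a 3x3 rotation matrix whose columns are the frame's x, y, z axes.
In Python, from plant import arm, camera, camera_model gives the robot as it stands.
- The arm moves only by the tool step_arm, never from a script. Its argument "steps" is a list of rows, each a list of 7 numbers: the shift along the tool's x, y, z in m, then the turn, a rotation vector about the tool's x, y, z in degrees, then the closure in counts, from 0 (fully open) to 255 (shut). A call has 1 to 5 rows; each row is the pose to reach, as a shift and turn from the pose commanded when the call began, along the tool's axes at that moment; what a row does not reach only later rows make up. A row lasts 1/10 s, in which the tool goes at most 50 mm and 8.59 degrees, less where a joint would pass 70% of its speed; a pose out of reach is approached as far as the arm can. A call with a gripper value outside its range is refused whole. The fingers move at their own pace and stop on an object; the grip force is fixed at half the most. Time passes only in rows, so rows that repeat a pose let the fingers close. It gives the time, the measured TCP pose, the force and the opening at its end, in the units of the state.
- arm.get_state(): the state, without advancing time (a new reading comes with each control period).
- camera(name): name is "side" or "top" or "wrist"; returns (picture, depth): 420x560x3 uint8, blue, green, red; 420x560 float32, m along the optical axis (not along the pixel's ray), 0 where there is no reading.
- camera_model(name): a dict with "intrinsics" (3x3 intrinsics, pixels), "k1" (the pictures are not rectified: a ray, as slopes to the right and down, at radius r is drawn at 1 + k1 r^2 times it, then the intrinsics apply), "rvec" (rotation vector, rad) and "tvec" (3), from world to camera coordinates, as OpenCV has them. Camera axes: x right, y down, z forward; pixel columns grow to the right and rows downward; lengths in m; the calibration is good to about 2 mm. A picture is of the moment at which its call begins: read the wrist's pose just before it. camera_model takes no time and is no camera call; for the wrist camera it gives the pose at the moment of the call.
- arm.hand_in(): hands the job in, once; it reports no verdict.
The state is a dict: "time": time; "joint_pos": joint angles; "qd": joint speeds; "tau": joint torques, N m; "tool_pos": TCP position; "eef_rot": TCP orientation; "ft_force": force on the tool from outside, world axes, zero at the start; "ft_torque": the same for the moment, N m; "opening": finger opening in m.
Only numpy, scipy, OpenCV 4.12 (cv2) and the standard library are available. Lean on these libraries where they do the work, as an engineer would, in place of code of your own. Each camera call takes 0.05 s, during which the arm holds its last target.

## Working session

There is one attempt and no reset: what is moved stays moved. The work goes in short steps, Python scripts to look and compute and a tool call to move; the robot and the scene stay as the last step left them, time stands still between calls to the robot, and variables do not carry over. Pictures are saved under pics/ and viewed, and the job is handed in when it is done.

Besides the shell and the picture viewer there is one more tool, called after "Call:" as name([rows], argument=value, ...), one row to a line, values as JSON. step_arm: Moves the arm, as the interface text tells. Its arguments: {"type":"object","properties":{"steps":{"type":"array","items":{"type":"array","items":{"type":"number"}}}},"required":["steps"]}

```bash
ls; mkdir -p pics; cat > h.py <<'E'
import numpy as np, cv2, pickle
from plant import arm, camera, camera_model
def snap(name,tag):
    m=camera_model(name); p,d=camera(name)
    cv2.imwrite(f'pics/{tag}.png',p); pickle.dump((m,p,d),open(f'pics/{tag}.pkl','wb'))
    return m,p,d
def load(tag): return pickle.load(open(f'pics/{tag}.pkl','rb'))
def ray(m,u,v):
    K=np.array(m['intrinsics']);k1=m['k1']
    xd=np.array([(u-K[0,2])/K[0,0],(v-K[1,2])/K[1,1]])
    x=cv2.undistortPoints(np.array([[[u,v]]],float),K,np.array([k1,0,0,0,0.]))[0,0]
    x=xd.copy()
    for _ in range(30): x=xd/(1+k1*(x@x))
    return x
def RT(m): return cv2.Rodrigues(np.array(m['rvec'],float))[0],np.array(m['tvec'],float).ravel()
def px2w(m,d,u,v):
    x=ray(m,u,v); z=d[int(round(v)),int(round(u))]; R,t=RT(m)
    return R.T@(np.array([x[0]*z,x[1]*z,z])-t)
def px_at_z(m,u,v,zw):
    x=ray(m,u,v);R,t=RT(m); c=-R.T@t; dr=R.T@np.array([x[0],x[1],1]); return c+dr*(zw-c[2])/dr[2]
def px_plane(m,u,v,ax,val):
    x=ray(m,u,v);R,t=RT(m); c=-R.T@t; dr=R.T@np.array([x[0],x[1],1]); return c+dr*(val-c[ax])/dr[ax]
def cloud(m,d):
    K=np.array(m['intrinsics']);H,W=d.shape
    uu,vv=np.meshgrid(np.arange(W),np.arange(H))
    xd=np.stack([(uu-K[0,2])/K[0,0],(vv-K[1,2])/K[1,1]],-1);x=xd.copy()
    for _ in range(30): x=xd/(1+m['k1']*(x**2).sum(-1,keepdims=True))
    R,t=RT(m); P=np.concatenate([x*d[...,None],d[...,None]],-1)
    return (P-t)@R
def proj(m,P):
    R,t=RT(m);p=R@np.array(P)+t;x=p[:2]/p[2];x=x*(1+m['k1']*(x@x));K=np.array(m['intrinsics']);return K[0,0]*x[0]+K[0,2],K[1,1]*x[1]+K[1,2]
E
python3 - <<'E'
from h import *
s=arm.get_state(); print(s['time'],s['tool_pos'],np.round(s['eef_rot'],3),s['ft_force'],s['opening'],arm.grasp_offset)
for n in ['side','top']:
    m,p,d=snap(n,n+'0'); R,t=RT(m); print(n,-R.T@t,R[2])
E
```

```text
pics
0.0 [0.16228202 0.60299632 0.19124566] [[-0.    -0.966  0.26 ]
 [-0.002  0.26   0.966]
 [-1.    -0.    -0.002]] [-0.2797782   0.28973463 -0.57055941] 0.08545899411662247 -0.0187
side [0.26794946 0.63822471 1.07884518] [ 0.26857254 -0.62900457 -0.7295355 ]
top [ 0.40648916 -0.12199841  1.24400265] [ 0.20413597 -0.01683125 -0.97879784]
```

View pics/side0.png

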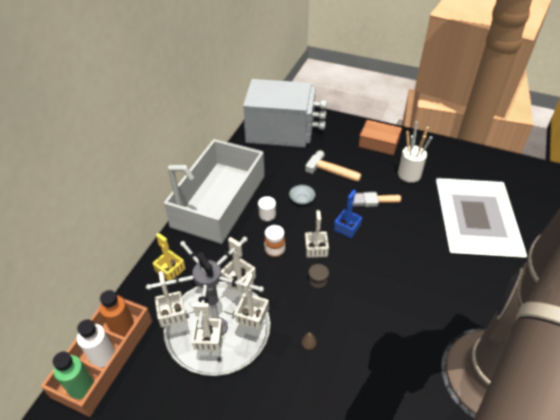

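View pics/top0.png

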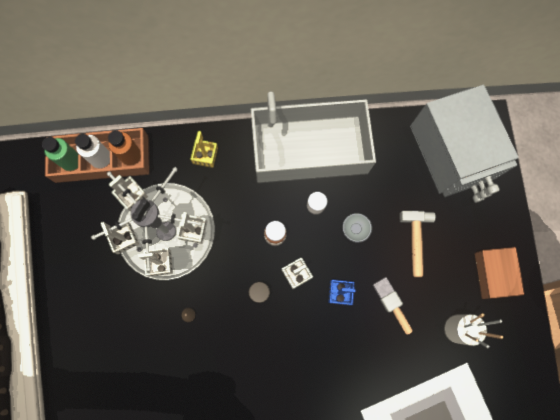

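```bash
python3 - <<'E'
from h import *
m,p,d=load('top0'); c=p[130:310,80:320]; cv2.imwrite('pics/top0c.png',cv2.resize(c,(800,600),interpolation=cv2.INTER_CUBIC))
m,p,d=load('side0'); c=p[180:380,120:360]; cv2.imwrite('pics/side0c.png',cv2.resize(c,(720,600),interpolation=cv2.INTER_CUBIC))
E
```

```text
(no output)
```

View pics/top0c.png

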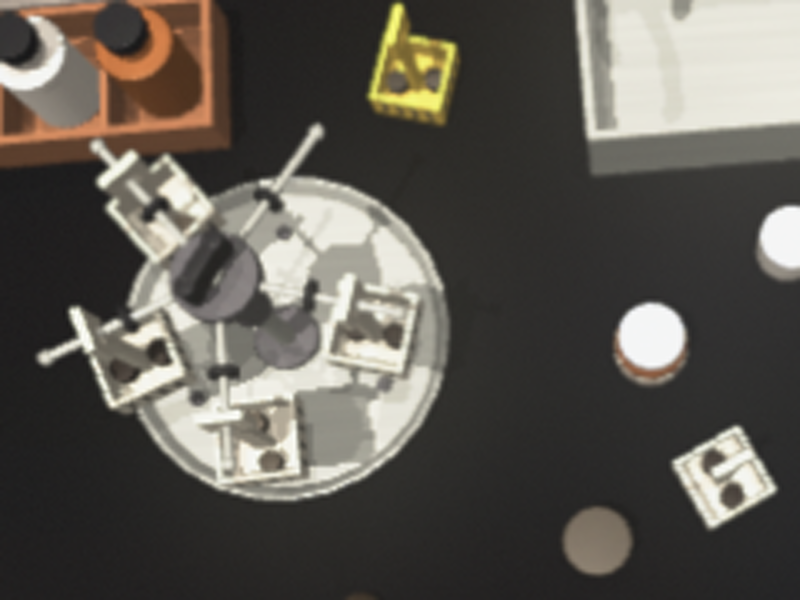

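View pics/side0c.png

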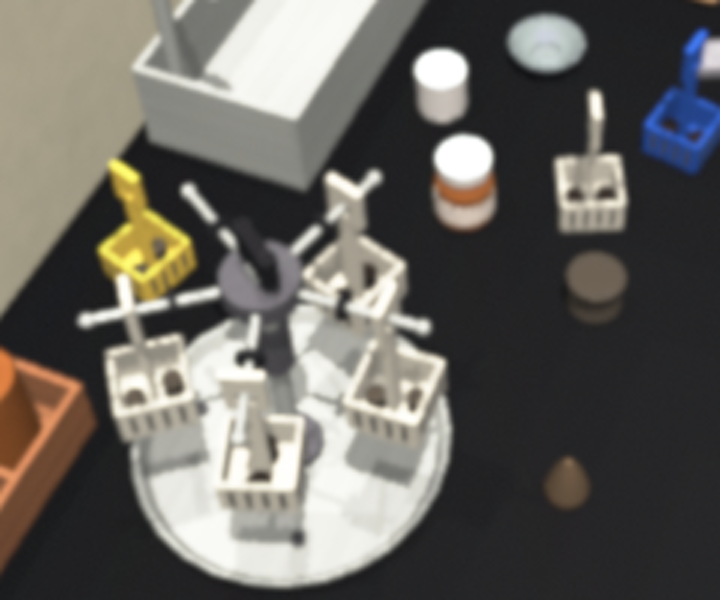

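```bash
python3 - <<'E'
from h import *
mt,pt,dt=load('top0'); ms,ps,ds=load('side0')
hub=px_at_z(mt,144.8,213,0.240); print('hub top',hub)
# tray circle fit from cloud
C=cloud(mt,dt); 
sel=(C[...,2]>.012)&(C[...,2]<.026); sub=np.zeros_like(sel); sub[175:285,112:220]=1
Q=C[sel&sub][:,:2]; 
(cx,cy),r=cv2.minEnclosingCircle(Q.astype(np.float32)); print('tray',cx,cy,r,len(Q))
# hub top from clouds
for n,(m,d) in dict(top=(mt,dt),side=(ms,ds)).items():
    C=cloud(m,d)
    for lo,hi,nm in [(.235,.245,'hub'),(.268,.285,'knob')]:
        s=(C[...,2]>lo)&(C[...,2]<hi)&(np.hypot(C[...,0]-cx,C[...,1]-cy)<.045)
        P=C[s]; print(n,nm,len(P),P.mean(0),(P.min(0)+P.max(0))/2)
        if nm=='knob':
            u,S,V=np.linalg.svd(P[:,:2]-P[:,:2].mean(0)); print('dir',np.degrees(np.arctan2(V[0,1],V[0,0])),S)
# empty bead by triangulation
def tri(obs):
    A=[];b=[]
    for m,u,v in obs:
        x=ray(m,u,v);R,t=RT(m);c=-R.T@t;dr=R.T@np.array([*x,1]);dr/=np.linalg.norm(dr);M=np.eye(3)-np.outer(dr,dr);A.append(M);b.append(M@c)
    A=np.vstack(A);b=np.hstack(b);X,res,_,_=np.linalg.lstsq(A,b,rcond=None);return X,np.sqrt(res)
X,res=tri([(mt,80+317*.3,130+130*.3),(ms,120+190/3,180+190/3)]); print('bead',X,res)
v=X[:2]-np.array([cx,cy]);print('dir',np.degrees(np.arctan2(v[1],v[0])),np.linalg.norm(v),'bend',np.arcsin((X[2]-.23)/.092))
# basket
C=cloud(mt,dt); w=np.hypot(C[...,0]-.47,C[...,1]+.2)<9
for m,d,n,box in [(mt,dt,'top',(250,290,270,325)),(ms,ds,'side',(205,262,300,335))]:
    C=cloud(m,d); a,b,c,e=box; P=C[a:b,c:e].reshape(-1,3)
    hd=P[(P[:,2]>.09)&(P[:,2]<.16)]; bx=P[(P[:,2]>.028)&(P[:,2]<.045)]
    print(n,'head',len(hd),hd.mean(0),hd.min(0),hd.max(0))
    print('box',len(bx),cv2.minAreaRect(bx[:,:2].astype(np.float32)))
    if len(hd)>5: print('headrect',cv2.minAreaRect(hd[:,:2].astype(np.float32)))
E
```

```text
hub top [0.64694412 0.12607312 0.24      ]
tray 0.679845929145813 0.15876814723014832 0.17009767889976501 1061
top hub 119 [0.67636612 0.15554353 0.24005839] [0.67750525 0.14892858 0.23997067]
top knob 70 [0.65501472 0.12777452 0.27872876] [0.6544279  0.13051027 0.27883578]
dir 142.3832634844379 [0.09029838 0.02213124]
side hub 234 [0.66307262 0.14664456 0.23997537] [0.67847729 0.15319504 0.23969792]
side knob 46 [0.65455838 0.1265656  0.27609964] [0.6535028  0.12709309 0.27472619]
dir 144.48044010440915 [0.05677416 0.01233752]
bead [0.74650452 0.06064598 0.21074834] [0.00424127]
dir -55.810055706194596 0.11862262635922172 bend -0.21081521437876244
top head 49 [ 0.50902444 -0.19867136  0.13109872] [ 0.50192836 -0.21401844  0.09238431] [ 0.51693925 -0.18468602  0.14313754]
box 125 ((0.5100823044776917, -0.1991080343723297), (0.056158117949962616, 0.056745048612356186), 24.776174545288086)
headrect ((0.5099599361419678, -0.19931349158287048), (0.005768957547843456, 0.030571097508072853), 24.46390724182129)
side head 61 [ 0.50391443 -0.19703292  0.12450811] [ 0.49640846 -0.21473528  0.09065435] [ 0.51390315 -0.18682996  0.1432521 ]
box 161 ((0.5052252411842346, -0.20172756910324097), (0.05657396838068962, 0.06066196411848068), 25.27265739440918)
headrect ((0.5051758885383606, -0.20151209831237793), (0.0066905878484249115, 0.03128095716238022), 24.241453170776367)
```

```bash
python3 - <<'E'
from h import *
from scipy.optimize import least_squares
for n in ['top','side']:
    m,p,d=load(n+'0'); C=cloud(m,d)
    # tray top rim z~.02 annulus: points near r .128 about approx center
    c0=np.array([.652,.127])
    r=np.hypot(C[...,0]-c0[0],C[...,1]-c0[1])
    s=(C[...,2]>.016)&(C[...,2]<.026)&(r>.115)&(r<.14); P=C[s]
    f=least_squares(lambda q:np.hypot(P[:,0]-q[0],P[:,1]-q[1])-q[2],[*c0,.127],loss='soft_l1',f_scale=.002); print(n,'rim',f.x,len(P))
    s=(C[...,2]>.236)&(C[...,2]<.244)&(r<.04); P=C[s]; (a,b),rr=cv2.minEnclosingCircle(P[:,:2].astype(np.float32)); print('hub',a,b,rr,len(P))
    s=(C[...,2]>.262)&(C[...,2]<.285)&(r<.04);P=C[s]; print('knob',cv2.minAreaRect(P[:,:2].astype(np.float32)),P[:,2].max())
    s=(C[...,2]>.11)&(r<.19)&(r>.135);P=C[s]; a=np.degrees(np.arctan2(P[:,1]-c0[1],P[:,0]-c0[0]))
    for lo in range(-180,180,20):
        k=(a>=lo)&(a<lo+20)
        if k.sum()>2: print('  az',lo,'n',k.sum(),'rmin',np.hypot(*(P[k,:2]-c0).T).min().round(3),'z',P[k,2].min().round(3),P[k,2].max().round(3))
E
```

```text
top rim [0.64915017 0.12776985 0.12440725] 521
hub 0.6538713574409485 0.1288110464811325 0.03727124258875847 349
knob ((0.6489564180374146, 0.1284003108739853), (0.01515217311680317, 0.04821690544486046), 56.31513595581055) 0.2834844089600039
side rim [0.64462338 0.12774509 0.12434355] 394
hub 0.6449116468429565 0.12805509567260742 0.030031556263566017 369
knob ((0.6442981362342834, 0.12841486930847168), (0.014176756143569946, 0.04831353947520256), 56.02695846557617) 0.2816644303121497
```

```bash
cat >> h.py <<'E'
from scipy.spatial.transform import Rotation as Ro
def Rdown(jaw_deg,pitch=0):
    a=np.radians(jaw_deg); z=np.array([np.cos(a),np.sin(a),0]); x=np.array([0,0,-1.]); y=np.cross(z,x)
    return np.stack([x,y,z],1)
def goto(pos,R):
    s=arm.get_state(); R0=np.array(s['eef_rot']); sh=R0.T@(np.array(pos)-s['tool_pos']); rv=Ro.from_matrix(R0.T@R).as_rotvec(degrees=True)
    n=max(np.linalg.norm(sh)/.05,np.linalg.norm(rv)/8.59)
    print('t',round(s['time'],2),'pos',np.round(s['tool_pos'],4),'F',np.round(s['ft_force'],2),'T',np.round(s['ft_torque'],2),'op',round(s['opening'],4)); print('shift',np.round(sh,4),'rot',np.round(rv,2),'rows',round(n,1), 'tool axes xyz', np.round(R0,3).tolist())
E
python3 - <<'E'
from h import *
goto([.647,.128,.36],Rdown(56.2))
E
```

```text
t 0.1 pos [0.1623 0.603  0.1913] F [ 0.66  0.15 -0.49] T [ 0.03  0.04 -0.01] op 0.0852
shift [-0.1681 -0.5915 -0.3331] rot [18.74 -0.08  0.02] rows 14.0 tool axes xyz [[-0.0, -0.966, 0.26], [-0.001, 0.26, 0.966], [-1.0, -0.0, -0.002]]
```

Call:
step_arm([
  [-0.05,0,0,0,0,0,0],
  [-0.1,0,0,0,0,0,0],
  [-0.14,-0.03,-0.015,4,0,0,0],
  [-0.168,-0.07,-0.04,8,0,0,0],
  [-0.168,-0.11,-0.06,12,0,0,0],
])

```text
time: 0.6
tool_pos: [0.2525, 0.5183, 0.3636]
eef_rot: [[0.001, -0.891, 0.455], [0.005, 0.455, 0.891], [-1.0, 0.001, 0.005]]
ft_force: [0.2, 0.4, -0.1]
opening: 0.0853
```

Call:
step_arm([
  [0,-0.045,-0.02,1,0,0,0],
  [0,-0.09,-0.04,3,0,0,0],
  [0,-0.135,-0.06,5,0,0,0],
  [0,-0.18,-0.08,6,0,0,0],
  [0,-0.225,-0.1,6,0,0,0],
])

```text
time: 1.1
tool_pos: [0.4081, 0.3242, 0.3599]
eef_rot: [[-0.0, -0.838, 0.546], [0.0, 0.546, 0.838], [-1.0, 0.0, -0.0]]
ft_force: [-0.1, 0.5, -0.3]
opening: 0.0855
```

```bash
python3 - <<'E'
from h import *
goto([.647,.128,.36],Rdown(56.2))
E
```

```text
t 1.1 pos [0.4081 0.3242 0.3599] F [-0.06  0.53 -0.28] T [-0.02 -0.05 -0.06] op 0.0855
shift [-1.000e-04 -3.072e-01 -3.390e-02] rot [ 0.71 -0.01 -0.01] rows 6.2 tool axes xyz [[-0.0, -0.838, 0.546], [0.0, 0.546, 0.838], [-1.0, 0.0, -0.0]]
```

Call:
step_arm([
  [0,-0.045,-0.005,0,0,0,60],
  [0,-0.09,-0.01,0,0,0,60],
  [0,-0.135,-0.015,0,0,0,60],
  [0,-0.18,-0.02,0.7,0,0,60],
  [0,-0.225,-0.025,0.7,0,0,60],
])

```text
time: 1.6
tool_pos: [0.5833, 0.1811, 0.3598]
eef_rot: [[-0.0, -0.831, 0.556], [-0.0, 0.556, 0.831], [-1.0, 0.0, -0.0]]
ft_force: [1.2, 0.6, 0.3]
opening: 0.0654
```

Call:
step_arm([
  [0,-0.03,-0.003,0,0,0,60],
  [0,-0.055,-0.006,0,0,0,60],
  [0,-0.07,-0.008,0,0,0,60],
  [0,-0.07,-0.008,0,0,0,60],
])

```text
time: 2.0
tool_pos: [0.6368, 0.1349, 0.3592]
eef_rot: [[-0.001, -0.83, 0.558], [-0.001, 0.558, 0.83], [-1.0, -0.0, -0.002]]
ft_force: [0.6, 0.1, -0.1]
opening: 0.0657
```

```bash
python3 - <<'E'
from h import *
goto([.647,.128,.36],Rdown(56.2))
m,p,d=snap('wrist','w1'); R,t=RT(m); print(-R.T@t,R[2])
E
```

```text
t 2.0 pos [0.6368 0.1349 0.3592] F [ 0.64  0.1  -0.13] T [-0.02  0.   -0.01] op 0.0657
shift [-0.0008 -0.0123 -0.0001] rot [-0.12 -0.1   0.  ] rows 0.2 tool axes xyz [[-0.001, -0.83, 0.558], [-0.001, 0.558, 0.83], [-1.0, -0.0, -0.002]]
[0.57187999 0.17926234 0.54083281] [ 0.25208776 -0.17134418 -0.95241426]
```

View pics/w1.png

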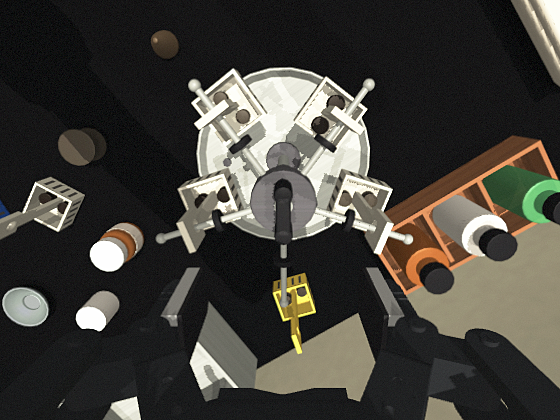

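```bash
python3 - <<'E'
from h import *
from scipy.optimize import least_squares
m,p,d=load('w1'); C=cloud(m,d)
c0=np.array([.647,.128]); r=np.hypot(C[...,0]-c0[0],C[...,1]-c0[1])
s=(C[...,2]>.016)&(C[...,2]<.026)&(r>.115)&(r<.14); P=C[s]
f=least_squares(lambda q:np.hypot(P[:,0]-q[0],P[:,1]-q[1])-q[2],[*c0,.127],loss='soft_l1',f_scale=.002); print('rim',f.x,len(P))
s=(C[...,2]>.236)&(C[...,2]<.244)&(r<.036); P=C[s]; print('hub',cv2.minEnclosingCircle(P[:,:2].astype(np.float32)),len(P))
s=(C[...,2]>.270)&(C[...,2]<.285)&(r<.04);P=C[s]; print('knob',cv2.minAreaRect(P[:,:2].astype(np.float32)),P[:,2].max(),len(P))
# bead/rod of empty branch
for v in range(240,310,5): 
    u=284; print(v,[np.round(px2w(m,d,u+k,v),3).tolist() for k in (0,)])
a,b,c,e=170,245,0,85;P=C[a:b,c:e].reshape(-1,3);bx=P[(P[:,2]>.028)&(P[:,2]<.045)];print('box',cv2.minAreaRect(bx[:,:2].astype(np.float32)),len(bx))
E
```

```text
rim [0.64667594 0.12926261 0.12401726] 1103
hub ((0.6466756463050842, 0.12935186922550201), 0.030022429302334785) 2441
knob ((0.6465704441070557, 0.12905102968215942), (0.014671677723526955, 0.048566024750471115), 56.53962707519531) 0.2798035928370327 938
240 [[0.663, 0.119, 0.279]]
245 [[0.684, 0.105, 0.231]]
250 [[0.689, 0.102, 0.228]]
255 [[0.695, 0.098, 0.226]]
260 [[0.698, 0.096, 0.229]]
265 [[0.7, 0.094, 0.233]]
270 [[0.71, 0.088, 0.222]]
275 [[0.715, 0.085, 0.221]]
280 [[0.719, 0.082, 0.221]]
285 [[0.725, 0.078, 0.218]]
290 [[0.731, 0.074, 0.216]]
295 [[0.737, 0.07, 0.215]]
300 [[0.742, 0.066, 0.214]]
305 [[0.747, 0.063, 0.214]]
box ((0.5069751739501953, -0.19913899898529053), (0.05756678059697151, 0.0574900284409523), 23.907394409179688) 650
```

Call:
step_arm([
  [0.0,-0.0115,0.0006,0,0,0,90],
  [0.04,-0.0115,0.0006,0,0,0,90],
  [0.08,-0.0115,0.0006,0,0,0,90],
  [0.105,-0.0115,0.0006,0,0,0,90],
  [0.112,-0.0115,0.0006,0,0,0,90],
])

```text
time: 2.55
tool_pos: [0.6441, 0.1321, 0.245]
eef_rot: [[-0.005, -0.832, 0.554], [-0.001, 0.554, 0.832], [-1.0, 0.004, -0.003]]
ft_force: [-0.4, -0.7, -0.5]
opening: 0.0551
```

Call:
step_arm([
  [0,0,0,0,0,0,110],
])

```text
time: 2.65
tool_pos: [0.6455, 0.1318, 0.2477]
eef_rot: [[-0.001, -0.832, 0.555], [0.0, 0.555, 0.832], [-1.0, 0.001, -0.001]]
ft_force: [0.6, -0.3, -0.0]
opening: 0.0485
```

```bash
python3 - <<'E'
from h import *
goto([.6467,.129,.247],Rdown(56.5))
E
```

```text
t 2.65 pos [0.6455 0.1318 0.2477] F [ 0.6  -0.27 -0.04] T [-0.09 -0.05  0.01] op 0.0485
shift [ 0.0007 -0.0025 -0.0017] rot [-0.19 -0.04 -0.06] rows 0.1 tool axes xyz [[-0.001, -0.832, 0.555], [0.0, 0.555, 0.832], [-1.0, 0.001, -0.001]]
```

Call:
step_arm([
  [0,-0.0025,-0.0017,0,0,0,130],
  [0,-0.0025,-0.0017,0,0,0,255],
  [0,-0.0025,-0.0017,0,0,0,255],
  [0,-0.0025,-0.0017,0,0,0,255],
  [0,-0.0025,-0.0017,0,0,0,255],
])

```text
time: 3.15
tool_pos: [0.6472, 0.1282, 0.2484]
eef_rot: [[0.001, -0.831, 0.556], [0.0, 0.556, 0.831], [-1.0, -0.0, 0.001]]
ft_force: [0.2, -0.7, 0.3]
opening: -0.0003
```

```bash
python3 - <<'E'
from h import *
goto([.6467,.129,.247],Rdown(56.5))
E
```

```text
t 3.15 pos [0.6472 0.1282 0.2484] F [ 0.18 -0.65  0.27] T [0.   0.02 0.  ] op -0.0003
shift [0.0014 0.0009 0.0003] rot [-0.26  0.03  0.02] rows 0.0 tool axes xyz [[0.001, -0.831, 0.556], [0.0, 0.556, 0.831], [-1.0, -0.0, 0.001]]
```

```bash
python3 - <<'E'
from h import *
m,p,d=snap('wrist','w2');ms,ps,ds=snap('side','s2')
c=cv2.resize(p[100:300,180:400],(440,400)); e=cv2.resize(ps[200:340,140:300],(457,400)); 
cv2.imwrite('pics/c2.png',np.hstack([c,e])[:, :800])
E
```

```text
(no output)
```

View pics/c2.png

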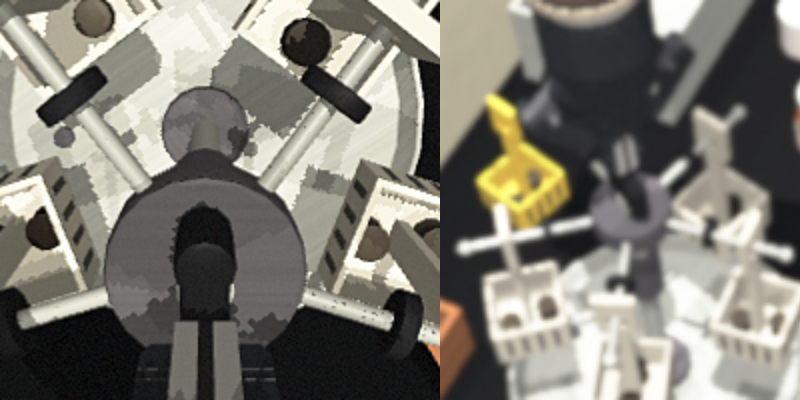

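View pics/w2.png

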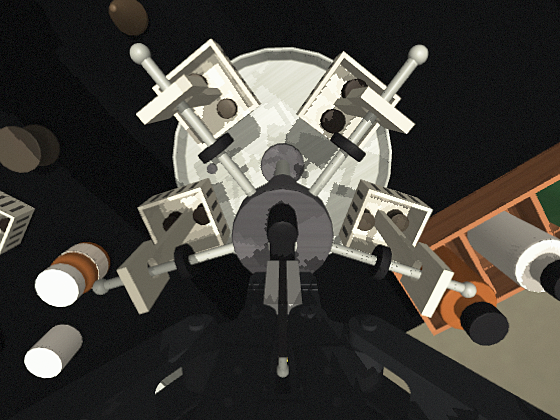

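```bash
python3 - <<'E'
from h import *
m,p,d=load('w2'); C=cloud(m,d)
s=arm.get_state(); T=s['tool_pos'];R0=np.array(s['eef_rot'])
print('tcp px',proj(m,T),'grasp px',proj(m,T+R0[:,0]*-.0187), 'opening', s['opening'])
for q in [(258,135),(284,215),(284,235),(284,250),(275,275),(293,275),(275,290),(284,290),(250,240),(283,368),(275,265)]:
    print(q,np.round(px2w(m,d,*q),4))
m,p,d=load('s2'); print('side tcp',proj(m,T))
E
python3 - <<'E'
import sys; sys.path.insert(0,'.')
from h import *
m,p,d=load('w2')
cv2.imwrite('pics/w2c.png',cv2.resize(p[180:320,220:350],(743,600)[:2],interpolation=cv2.INTER_CUBIC)[:600])
E
```

```text
tcp px (np.float64(281.6627576526232), np.float64(244.42659221619812)) grasp px (np.float64(281.6172691030415), np.float64(259.15859343901553)) opening -0.00023762996466350982
(258, 135) [0.6025 0.1242 0.005 ]
(284, 215) [0.6274 0.1428 0.2693]
(284, 235) [0.6331 0.139  0.278 ]
(284, 250) [0.6391 0.1349 0.2786]
(275, 275) [0.636  0.1326 0.3051]
(293, 275) [0.64   0.1384 0.305 ]
(275, 290) [0.6363 0.1326 0.3161]
(284, 290) [0.6385 0.1351 0.3153]
(250, 240) [0.6379 0.1122 0.2387]
(283, 368) [0.7433 0.0651 0.2132]
(275, 265) [0.6361 0.1323 0.2961]
side tcp (np.float64(204.8880338727049), np.float64(268.58261723449135))
```

View pics/w2c.png

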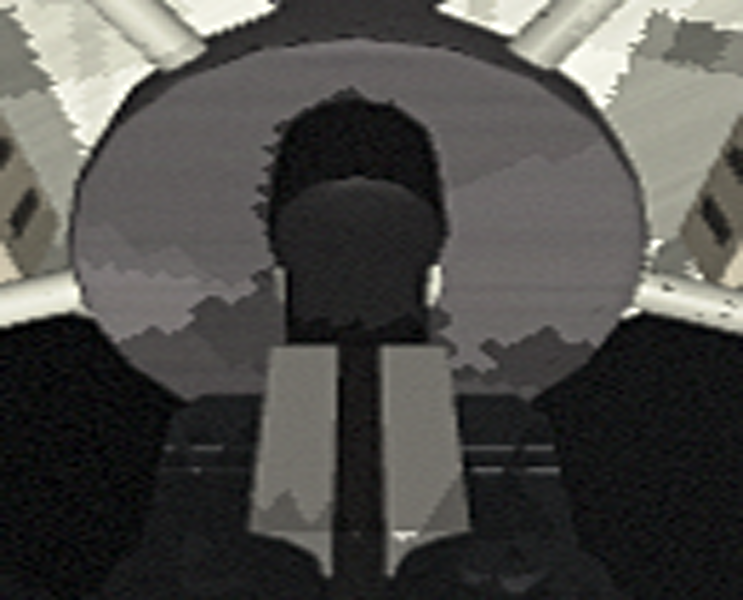

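Call:
step_arm([
  [0,0,0,1,0,0,255],
  [0,0,0,3,0,0,255],
  [0,0,0,6,0,0,255],
  [0,0,0,9,0,0,255],
  [0,0,0,10,0,0,255],
])

```text
time: 3.75
tool_pos: [0.6471, 0.1282, 0.248]
eef_rot: [[-0.0, -0.721, 0.693], [-0.0, 0.693, 0.721], [-1.0, 0.0, -0.0]]
ft_force: [0.5, 1.0, 0.2]
opening: -0.0
```

```bash
python3 - <<'E'
from h import *
goto([.6467,.129,.247],Rdown(56.5))
m,p,d=snap('top','t3')
C=cloud(m,d)
for tag in ['top0','t3']:
    m,p,d=load(tag); cv2.imwrite(f'pics/{tag}z.png',cv2.resize(p[130:300,80:240],(560,595)))
m,p,d=snap('wrist','w3')
E
```

```text
t 3.75 pos [0.6471 0.1282 0.248 ] F [0.49 1.04 0.15] T [-0.   -0.02  0.  ] op -0.0
shift [0.001  0.0008 0.0003] rot [-1.037e+01 -1.000e-02 -0.000e+00] rows 1.2 tool axes xyz [[-0.0, -0.721, 0.693], [-0.0, 0.693, 0.721], [-1.0, 0.0, -0.0]]
```

View pics/w3.png

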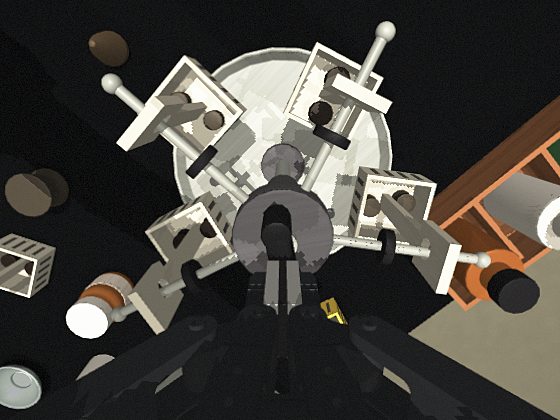

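```bash
python3 - <<'E'
from h import *
m,p,d=load('w2')
for q in [(269,246),(296,246),(268,250),(297,250),(283,262),(283,258),(272,262),(272,259),(272,257),(272,255),(294,262),(294,259),(294,257)]:
    print(q,np.round(px2w(m,d,*q),4),p[q[1],q[0]])
m,p,d=load('w1'); R0=np.array([[-0.001, -0.83, 0.558], [-0.001, 0.558, 0.83], [-1.0, -0.0, -0.002]]);T=np.array([.6368,.1349,.3592])
print('w1 tips exp', [proj(m,T+R0[:,2]*k*.033) for k in(-1,1)])
C=cloud(m,d); r=(C-T)@R0
s=(abs(r[...,2])<.06)&(r[...,0]>-.08)&(r[...,0]<.03)&(abs(r[...,1])<.03)
P=r[s]; print(len(P),P.min(0),P.max(0)); v,u=np.nonzero(s); print(u.min(),u.max(),v.min(),v.max())
k=np.argsort(-P[:,0])[:10]; print(np.round(P[k],4),u[k],v[k])
m,p,d=load('t3');C=cloud(m,d)
cv2.imwrite('pics/t3z.png',cv2.resize(p[130:300,80:240],(560,595)))
E
```

```text
(269, 246) [0.6431 0.1225 0.2505] [ 99 108 109]
(296, 246) [0.6516 0.1348 0.2501] [208 231 229]
(268, 250) [0.6485 0.1177 0.2401] [73 74 77]
(297, 250) [0.6582 0.1317 0.2394] [103 102 105]
(283, 262) [0.6377 0.1353 0.2939] [25 25 30]
(283, 258) [0.6425 0.1321 0.278 ] [17 20 19]
(272, 262) [0.6351 0.1314 0.2939] [109 118 119]
(272, 259) [0.6402 0.1274 0.2775] [6 7 6]
(272, 257) [0.6397 0.1278 0.2768] [18 14 20]
(272, 255) [0.6384 0.1286 0.2778] [23 24 26]
(294, 262) [0.6407 0.1389 0.2929] [108 114 117]
(294, 259) [0.6462 0.1359 0.277 ] [18 19 21]
(294, 257) [0.6452 0.1366 0.2774] [24 26 25]
w1 tips exp [(np.float64(222.29776573295322), np.float64(244.8072422503951)), (np.float64(341.1835021061639), np.float64(244.80060879455291))]
4920 [-0.07999722 -0.01110584 -0.04631504] [-0.04459983  0.01267643  0.0467889 ]
147 417 267 362
[[-0.0446 -0.0061  0.0332]
 [-0.0452 -0.0062  0.0331]
 [-0.0452  0.0065  0.0331]
 [-0.0453 -0.0017  0.0332]
 [-0.0453 -0.0007  0.0331]
 [-0.0454 -0.0051 -0.0322]
 [-0.0454  0.0008  0.033 ]
 [-0.0455 -0.0001  0.0331]
 [-0.0456 -0.006  -0.0322]
 [-0.0456 -0.001  -0.0323]] [357 357 359 358 358 208 358 358 208 207] [298 299 273 290 288 297 285 287 299 289]
```

View pics/t3z.png

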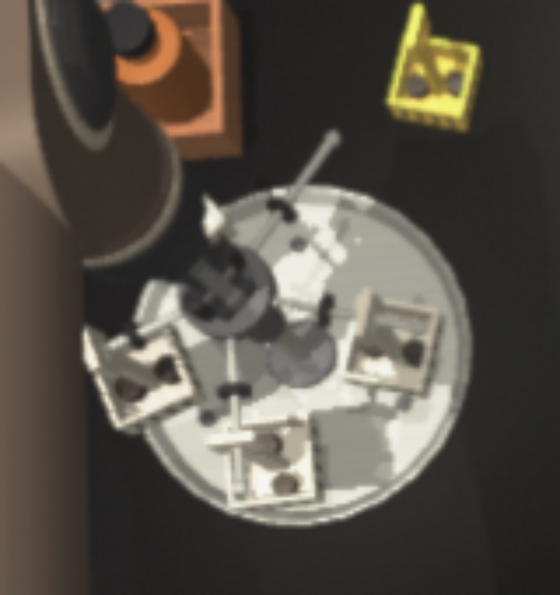

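```bash
python3 - <<'E'
from h import *
a=load('w1')[1][150:330,170:400];b=load('w3')[1][180:320,220:350]
cv2.imwrite('pics/w13.png',np.hstack([cv2.resize(a,(420,400),interpolation=cv2.INTER_NEAREST),cv2.resize(b,(380,400),interpolation=cv2.INTER_NEAREST)]))
m,p,d=load('w3');
s=arm.get_state();T=s['tool_pos'];R0=np.array(s['eef_rot']);r=(cloud(m,d)-T)@R0
k=(abs(r[...,2])<.013)&(abs(r[...,1])<.015)&(r[...,0]<.004)&(r[...,0]>-.025)
v,u=np.nonzero(k)
for i in range(0,len(u),6): print(u[i],v[i],np.round(r[v[i],u[i]],4),p[v[i],u[i]])
E
```

```text
292 232 [0.0033 0.0064 0.0056] [85 93 93]
292 235 [-0.0012  0.0064  0.0055] [123 135 136]
295 236 [0.0035 0.0039 0.0073] [87 95 95]
293 238 [-0.0011  0.0046  0.0061] [210 228 228]
294 239 [-0.0018  0.0043  0.0066] [188 207 206]
295 240 [-0.0011  0.0034  0.0072] [185 204 203]
295 241 [-0.0015  0.003   0.0072] [186 205 205]
295 242 [-0.002   0.0026  0.0071] [216 234 235]
295 243 [-0.0022  0.0021  0.0071] [218 234 233]
296 244 [-0.0021  0.0015  0.0077] [209 231 227]
292 246 [-0.0199  0.008   0.005 ] [1 0 0]
293 247 [-0.0114  0.0037  0.0058] [53 58 57]
294 248 [-0.001  -0.0014  0.0067] [142 154 153]
295 249 [-0.0019 -0.0016  0.0072] [227 245 246]
293 251 [-0.0178  0.0044  0.0056] [0 0 0]
294 253 [-0.0133  0.0012  0.0063] [20 20 20]
294 256 [-0.0187  0.002   0.0061] [13 16 17]
294 259 [-0.0243  0.0031  0.0059] [4 0 7]
300 269 [-0.0008 -0.0144  0.0102] [57 56 58]
```

View pics/w13.png

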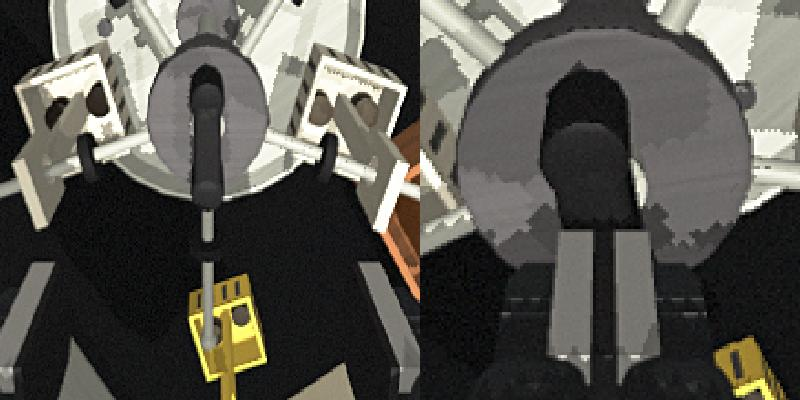

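```bash
python3 - <<'E'
from h import *
m,p,d=load('s2'); 
for z in (.248,.27,.293): print(z,proj(m,[.647,.128,z]))
cv2.imwrite('pics/s2c.png',cv2.resize(p[215:295,160:260],(750,600),interpolation=cv2.INTER_CUBIC))
E
```

```text
0.248 (np.float64(204.99194830363547), np.float64(268.5503103826299))
0.27 (np.float64(203.7394029771114), np.float64(262.12463889482996))
0.293 (np.float64(202.38820698538734), np.float64(255.18240285203603))
```

View pics/s2c.png

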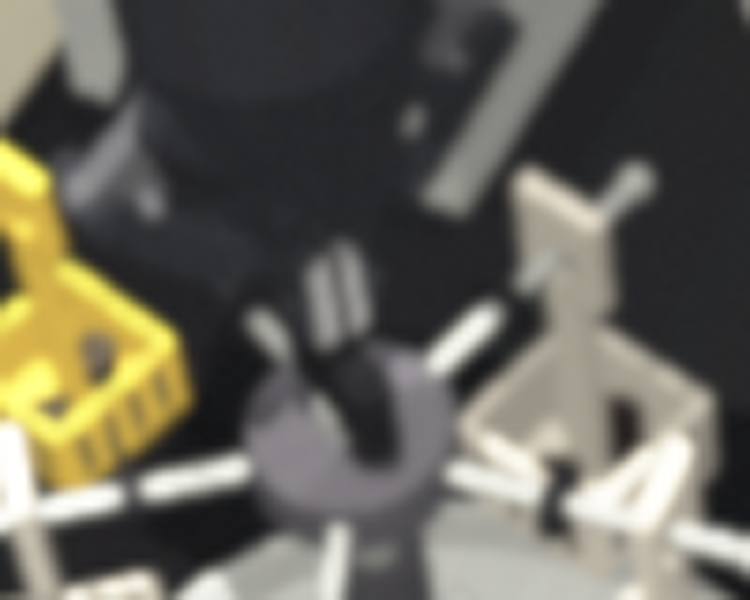

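Call:
step_arm([
  [0,0,0,-5,0,0,120],
  [0,0.0008,0.0003,-10,0,0,120],
  [0,0.0008,0.0003,-10.2,0,0,120],
  [0.015,0.0008,0.0003,-10.2,0,0,120],
  [0.015,0.0008,0.0003,-10.2,0,0,120],
])

```text
time: 4.35
tool_pos: [0.6455, 0.1287, 0.2304]
eef_rot: [[-0.003, -0.832, 0.554], [-0.001, 0.554, 0.832], [-1.0, 0.002, -0.003]]
ft_force: [-0.6, 0.2, -0.5]
opening: 0.045
```

```bash
python3 - <<'E'
from h import *
goto([.6467,.129,.210],Rdown(56.5))
m,p,d=snap('wrist','w4');s=arm.get_state();T=s['tool_pos'];R0=np.array(s['eef_rot']);r=(cloud(m,d)-T)@R0
k=(abs(r[...,2])<.04)&(abs(r[...,1])<.013)&(abs(r[...,2])>.012)&(r[...,0]>-.09)&(r[...,0]<-.03); P=r[k]
i=np.argsort(-P[:,0])[:300:20]; print(np.round(P[i],4))
cv2.imwrite('pics/w4c.png',cv2.resize(p[150:330,170:400],(766,600),interpolation=cv2.INTER_CUBIC))
E
```

```text
t 4.35 pos [0.6455 0.1287 0.2304] F [-0.63  0.23 -0.51] T [0.04 0.02 0.01] op 0.045
shift [ 0.0204 -0.0009  0.001 ] rot [-0.15 -0.15 -0.13] rows 0.4 tool axes xyz [[-0.003, -0.832, 0.554], [-0.001, 0.554, 0.832], [-1.0, 0.002, -0.003]]
[[-0.0392  0.0054 -0.0226]
 [-0.0409 -0.0041  0.0228]
 [-0.0416  0.0013 -0.0225]
 [-0.0422 -0.0074 -0.0223]
 [-0.0429  0.0097  0.0228]
 [-0.0436 -0.002  -0.0223]
 [-0.0441  0.0113  0.0293]
 [-0.0445  0.0105 -0.0225]
 [-0.0449  0.0116 -0.0271]
 [-0.0451  0.0113 -0.0287]
 [-0.0455  0.0115  0.0244]
 [-0.0457  0.0116  0.0235]
 [-0.046   0.0066  0.0229]
 [-0.0463  0.0119 -0.0243]
 [-0.0466  0.0116 -0.0284]]
```

View pics/w4c.png

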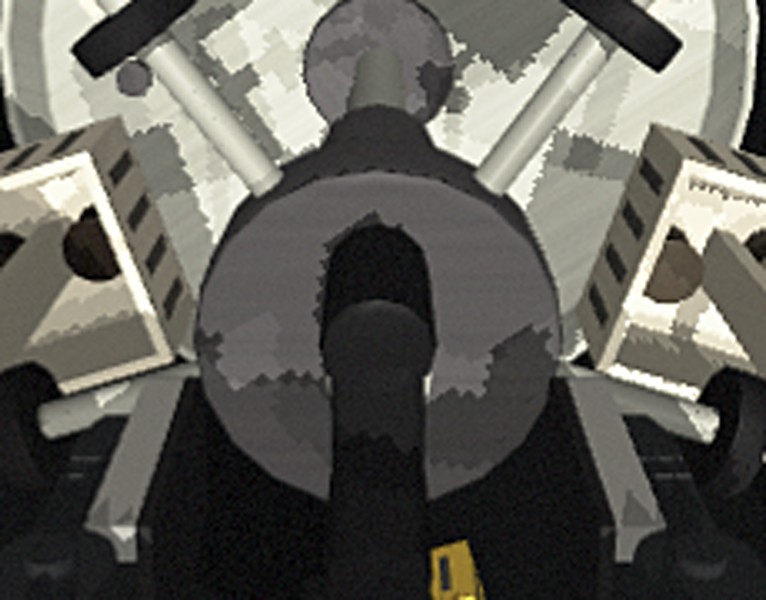

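Call:
step_arm([
  [0.01,-0.0009,0.001,0,0,0,120],
  [0.0185,-0.0009,0.001,0,0,0,150],
  [0.0185,-0.0009,0.001,0,0,0,190],
  [0.0185,-0.0009,0.001,0,0,0,255],
  [0.0185,-0.0009,0.001,0,0,0,255],
])

```text
time: 4.9
tool_pos: [0.6469, 0.1282, 0.2139]
eef_rot: [[-0.003, -0.833, 0.554], [-0.001, 0.554, 0.833], [-1.0, 0.002, -0.003]]
ft_force: [-5.0, -2.9, -4.2]
opening: 0.0109
```

Call:
step_arm([
  [0,0,0,0,0,0,255],
  [0,0,0,0,0,0,255],
])

```text
time: 5.1
tool_pos: [0.6469, 0.1282, 0.2138]
eef_rot: [[-0.003, -0.833, 0.554], [-0.001, 0.554, 0.833], [-1.0, 0.002, -0.003]]
ft_force: [-4.3, -3.3, -4.6]
opening: 0.0112
```

```bash
python3 - <<'E'
from h import *
goto([.6467,.129,.210],Rdown(56.5))
E
```

```text
t 5.1 pos [0.6469 0.1282 0.2138] F [-4.26 -3.25 -4.59] T [-0.53  0.76 -0.04] op 0.0112
shift [0.0038 0.0005 0.0005] rot [-0.11 -0.15 -0.09] rows 0.1 tool axes xyz [[-0.003, -0.833, 0.554], [-0.001, 0.554, 0.833], [-1.0, 0.002, -0.003]]
```

Call:
step_arm([
  [0,0,0,1,0,0,255],
  [0,0,0,3,0,0,255],
  [0,0,0,6,0,0,255],
  [0,0,0,10,0,0,255],
  [0,0,0,14,0,0,255],
])

```text
time: 5.6
tool_pos: [0.6469, 0.1283, 0.2139]
eef_rot: [[-0.003, -0.672, 0.74], [-0.001, 0.74, 0.672], [-1.0, 0.001, -0.003]]
ft_force: [-3.8, -2.8, -3.9]
opening: 0.0106
```

Call:
step_arm([
  [0,0,0,4,0,0,255],
  [0,0,0,8,0,0,255],
  [0,0,0,12,0,0,255],
  [0,0,0,16,0,0,255],
  [0,0,0,20,0,0,255],
])

```text
time: 6.1
tool_pos: [0.647, 0.1284, 0.2139]
eef_rot: [[-0.002, -0.379, 0.925], [-0.001, 0.925, 0.379], [-1.0, -0.0, -0.003]]
ft_force: [-4.6, -3.7, -4.3]
opening: 0.0105
```

```bash
python3 - <<'E'
from h import *
goto([.6469,.1285,.2138],Rdown(-90))
print(np.round(arm.get_state()['joint_pos'],2))
E
```

```text
t 6.1 pos [0.647  0.1284 0.2139] F [-4.59 -3.69 -4.27] T [-0.54  0.62  0.16] op 0.0105
shift [ 0.0001  0.0001 -0.0001] rot [ 1.1226e+02 -9.0000e-02  1.6000e-01] rows 13.1 tool axes xyz [[-0.002, -0.379, 0.925], [-0.001, 0.925, 0.379], [-1.0, -0.0, -0.003]]
[-0.63  0.49  0.54  1.5  -0.26  1.22  0.33]
```

Call:
step_arm([
  [0,0,0,4,0,0,255],
  [0,0,0,8,0,0,255],
  [0,0,0,12,0,0,255],
  [0,0,0,16,0,0,255],
  [0,0,0,20,0,0,255],
])

```text
time: 6.6
tool_pos: [0.6471, 0.1284, 0.2139]
eef_rot: [[-0.002, -0.039, 0.999], [-0.001, 0.999, 0.039], [-1.0, -0.001, -0.002]]
ft_force: [-2.5, -3.4, -5.1]
opening: 0.0111
```

Call:
step_arm([
  [0,0,0,4,0,0,255],
  [0,0,0,8,0,0,255],
  [0,0,0,12,0,0,255],
  [0,0,0,16,0,0,255],
  [0,0,0,20,0,0,255],
])

```text
time: 7.1
tool_pos: [0.6472, 0.1283, 0.2139]
eef_rot: [[-0.002, 0.305, 0.952], [-0.001, 0.952, -0.305], [-1.0, -0.002, -0.001]]
ft_force: [-1.8, -4.2, -5.3]
opening: 0.0104
```

Call:
step_arm([
  [0,0,0,4,0,0,255],
  [0,0,0,8,0,0,255],
  [0,0,0,12,0,0,255],
  [0,0,0,16,0,0,255],
  [0,0,0,20,0,0,255],
])

```text
time: 7.6
tool_pos: [0.6473, 0.1283, 0.2139]
eef_rot: [[-0.002, 0.612, 0.791], [-0.001, 0.791, -0.612], [-1.0, -0.002, -0.0]]
ft_force: [-2.1, -2.6, -5.0]
opening: 0.0108
```

```bash
python3 - <<'E'
from h import *
goto([.6469,.1285,.2138],Rdown(-90))
print(np.round(arm.get_state()['joint_pos'],2))
m,p,d=snap('top','t5');cv2.imwrite('pics/t5z.png',cv2.resize(p[120:310,80:280],(600,570)))
E
```

```text
t 7.6 pos [0.6473 0.1283 0.2139] F [-2.12 -2.6  -5.03] T [-0.61  0.3   0.16] op 0.0108
shift [ 0.0001 -0.0001 -0.0005] rot [5.225e+01 3.000e-02 1.200e-01] rows 6.1 tool axes xyz [[-0.002, 0.612, 0.791], [-0.001, 0.791, -0.612], [-1.0, -0.002, -0.0]]
[-0.78  0.55  0.79  1.51 -0.4   1.25 -0.6 ]
```

View pics/t5z.png

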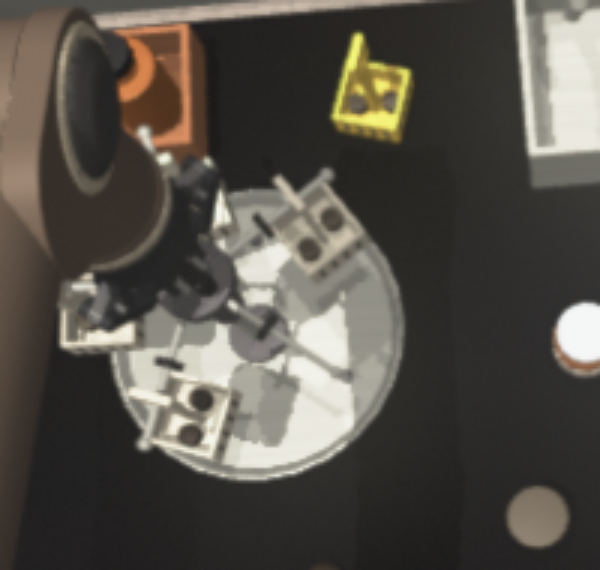

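Call:
step_arm([
  [0,0,0,4,0,0,255],
  [0,0,0,8,0,0,255],
  [0,0,0,12,0,0,255],
  [0,0,0,16,0,0,255],
  [0,0,0,20,0,0,255],
])

```text
time: 8.15
tool_pos: [0.6474, 0.1282, 0.2139]
eef_rot: [[-0.001, 0.845, 0.535], [-0.001, 0.535, -0.845], [-1.0, -0.002, 0.0]]
ft_force: [-2.9, -3.9, -6.0]
opening: 0.0108
```

Call:
step_arm([
  [0,0,0,4,0,0,255],
  [0,0,0,8,0,0,255],
  [0,0,0,12,0,0,255],
  [0,0,0,16,0,0,255],
  [0,0,0,20,0,0,255],
])

```text
time: 8.65
tool_pos: [0.6475, 0.1281, 0.2139]
eef_rot: [[-0.001, 0.977, 0.213], [-0.002, 0.213, -0.977], [-1.0, -0.002, 0.001]]
ft_force: [-1.7, -5.3, -6.5]
opening: 0.0109
```

Call:
step_arm([
  [0,0,0,4,0,0,255],
  [0,0,0,7.5,0,0,255],
  [0,0,0,10,0,0,255],
  [0,0,0,11.7,0,0,255],
  [0,0,0,12.2,0,0,255],
])

```text
time: 9.15
tool_pos: [0.6475, 0.128, 0.2139]
eef_rot: [[-0.001, 1.0, 0.004], [-0.002, 0.004, -1.0], [-1.0, -0.001, 0.002]]
ft_force: [-1.6, -4.2, -4.8]
opening: 0.0113
```

Call:
step_arm([
  [0,0,0,0,0,0,255],
])

```text
time: 9.25
tool_pos: [0.6475, 0.1281, 0.2139]
eef_rot: [[-0.001, 1.0, 0.005], [-0.002, 0.005, -1.0], [-1.0, -0.001, 0.002]]
ft_force: [-2.2, -4.1, -6.5]
opening: 0.0108
```

```bash
python3 - <<'E'
from h import *
goto([.6469,.1285,.2138],Rdown(-90))
print(np.round(arm.get_state()['joint_pos'],2))
m,p,d=snap('wrist','w6')
C=cloud(m,d);c0=np.array([.6467,.129]);r=np.hypot(C[...,0]-c0[0],C[...,1]-c0[1])
s=(C[...,2]>.268)&(C[...,2]<.285)&(r<.035);P=C[s];print('knobtop',cv2.minAreaRect(P[:,:2].astype(np.float32)),len(P))
E
```

```text
t 9.25 pos [0.6475 0.1281 0.2139] F [-2.18 -4.12 -6.46] T [-0.89  0.33 -0.01] op 0.0108
shift [ 0.0001 -0.0006 -0.0004] rot [0.26 0.1  0.08] rows 0.0 tool axes xyz [[-0.001, 1.0, 0.005], [-0.002, 0.005, -1.0], [-1.0, -0.001, 0.002]]
[-0.89  0.63  1.01  1.52 -0.54  1.3  -1.38]
knobtop ((0.6475092768669128, 0.12849977612495422), (0.03771068900823593, 0.039864420890808105), 47.51387405395508) 5093
```

View pics/w6.png

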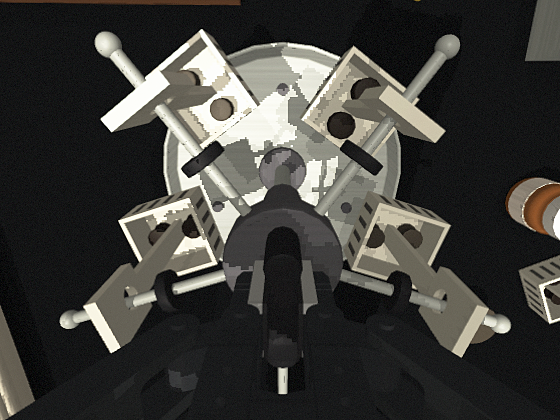

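Call:
step_arm([
  [0,0,0,0,0,0,200],
  [0,0,0,0,0,0,150],
  [0,0,0,0,0,0,130],
  [-0.015,0,0,0,0,0,130],
  [-0.04,0,0,0,0,0,130],
])

```text
time: 9.8
tool_pos: [0.6474, 0.1297, 0.2548]
eef_rot: [[-0.002, 1.0, 0.005], [-0.0, 0.005, -1.0], [-1.0, -0.002, 0.0]]
ft_force: [0.9, -0.0, -0.9]
opening: 0.0416
```

Call:
step_arm([
  [-0.04,0,0,0,0,0,130],
  [-0.08,-0.03,0,0,0,0,130],
  [-0.08,-0.07,0,0,0,0,130],
  [-0.08,-0.1,0,0,0,0,130],
  [-0.08,-0.1,0,0,0,0,130],
])

```text
time: 10.3
tool_pos: [0.5457, 0.1291, 0.3362]
eef_rot: [[-0.0, 1.0, 0.005], [0.004, 0.005, -1.0], [-1.0, -0.0, -0.004]]
ft_force: [-0.3, -0.1, 0.3]
opening: 0.0419
```

```bash
python3 - <<'E'
from h import *
goto([.6469,.1285,.2138],Rdown(-90))
m,p,d=snap('wrist','w7');C=cloud(m,d);c0=np.array([.6467,.129]);r=np.hypot(C[...,0]-c0[0],C[...,1]-c0[1])
s=(C[...,2]>.268)&(C[...,2]<.285)&(r<.035);P=C[s];print('knobtop',cv2.minAreaRect(P[:,:2].astype(np.float32)),len(P))
m,p,d=snap('top','t7');cv2.imwrite('pics/t7z.png',cv2.resize(p[120:310,80:280],(600,570)))
m,p,d=snap('side','s7');cv2.imwrite('pics/s7z.png',cv2.resize(p[180:380,120:360],(720,600),interpolation=cv2.INTER_CUBIC))
E
```

```text
t 10.3 pos [0.5457 0.1291 0.3362] F [-0.3  -0.05  0.33] T [-0.02  0.02 -0.  ] op 0.0419
shift [0.1224 0.1012 0.0017] rot [ 0.31 -0.23  0.01] rows 3.2 tool axes xyz [[-0.0, 1.0, 0.005], [0.004, 0.005, -1.0], [-1.0, -0.0, -0.004]]
knobtop ((0.6471577286720276, 0.12862056493759155), (0.048545315861701965, 0.014300351031124592), 0.10789307206869125) 1647
```

View pics/w7.png

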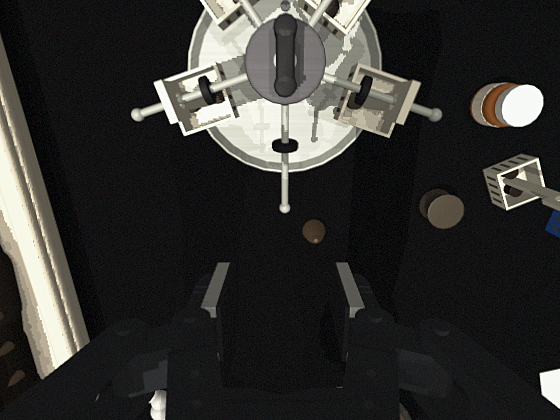

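View pics/s7z.png

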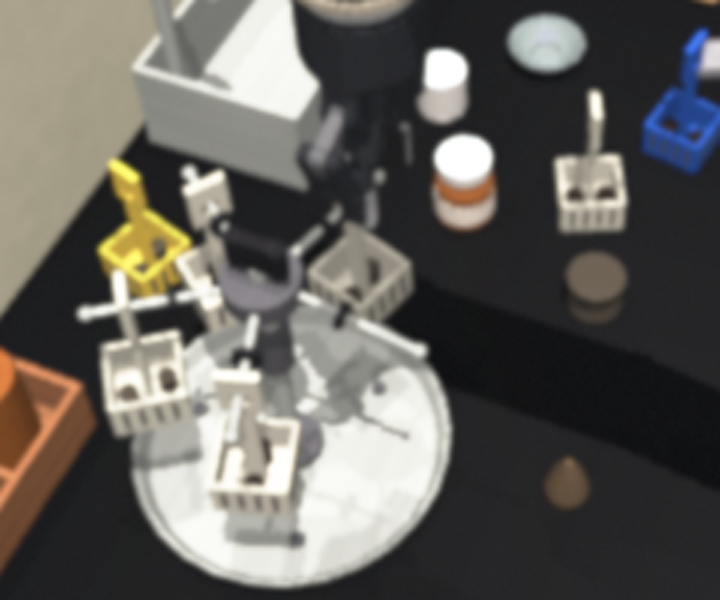

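View pics/t7z.png

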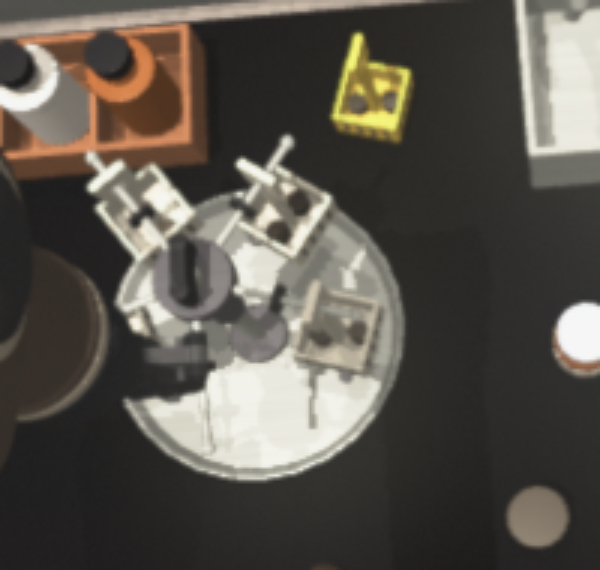

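```bash
python3 - <<'E'
from h import *
m,p,d=load('w7');C=cloud(m,d)
ax=np.array([.6470,.1287])
P=C[100:216,270:300].reshape(-1,3); k=(P[:,2]>.19)&(P[:,2]<.245)&(abs(P[:,1]-.1287)<.015); P=P[k]
X=ax[0]-P[:,0]
for lo in np.arange(.03,.13,.006):
    s=(X>=lo)&(X<lo+.006)
    if s.sum()>3: 
        q=P[s]; t=q[q[:,2]>np.percentile(q[:,2],80)]
        print(round(lo+.003,3),s.sum(),'y mid',((q[:,1].min()+q[:,1].max())/2).round(4),'yspan',np.ptp(q[:,1]).round(4),'zmax',np.percentile(q[:,2],95).round(4),'zmed',np.median(q[:,2]).round(4))
# bead: centre by colour px & triangulate
E
python3 - <<'E'
import sys; sys.path.insert(0,'.')
from h import *
m,p,d=load('w7'); cv2.imwrite('pics/w7c.png',cv2.resize(p[90:225,235:335],(444,600),interpolation=cv2.INTER_CUBIC))
E
```

```text
0.033 56 y mid 0.1283 yspan 0.0047 zmax 0.2333 zmed 0.2319
0.039 56 y mid 0.1283 yspan 0.0048 zmax 0.2326 zmed 0.2307
0.045 56 y mid 0.1282 yspan 0.0048 zmax 0.2307 zmed 0.2291
0.051 49 y mid 0.1282 yspan 0.0049 zmax 0.229 zmed 0.228
0.057 121 y mid 0.1281 yspan 0.0198 zmax 0.2279 zmed 0.2247
0.063 217 y mid 0.1281 yspan 0.0215 zmax 0.2337 zmed 0.2305
0.069 51 y mid 0.1281 yspan 0.0179 zmax 0.2335 zmed 0.2276
0.075 48 y mid 0.128 yspan 0.0051 zmax 0.2236 zmed 0.2225
0.081 48 y mid 0.1279 yspan 0.0051 zmax 0.2226 zmed 0.2213
0.087 48 y mid 0.1279 yspan 0.0052 zmax 0.2209 zmed 0.2199
0.093 43 y mid 0.1278 yspan 0.0052 zmax 0.2197 zmed 0.2183
0.099 44 y mid 0.1278 yspan 0.0053 zmax 0.2186 zmed 0.2172
0.105 43 y mid 0.1277 yspan 0.0053 zmax 0.217 zmed 0.2161
0.111 43 y mid 0.1277 yspan 0.0054 zmax 0.216 zmed 0.2144
0.117 63 y mid 0.1276 yspan 0.0091 zmax 0.2156 zmed 0.2136
0.123 31 y mid 0.1276 yspan 0.0091 zmax 0.2151 zmed 0.2139
```

View pics/w7c.png

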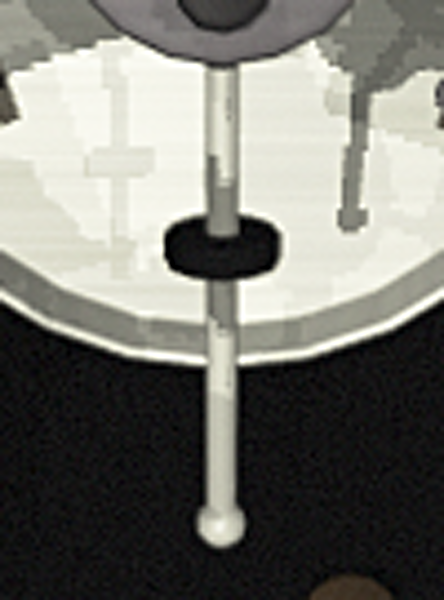

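```bash
python3 - <<'E'
from h import *
m,p,d=load('w7');C=cloud(m,d)
P=C[140:225,470:560].reshape(-1,3);k=(np.hypot(P[:,0]-.507,P[:,1]+.199)<.05);P=P[k]
bx=P[(P[:,2]>.028)&(P[:,2]<.045)];print('box',cv2.minAreaRect(bx[:,:2].astype(np.float32)),len(bx))
goto([.507,-.199,.16],Rdown(-65.7))
E
```

```text
box ((0.5076388120651245, -0.20026983320713043), (0.05712658911943436, 0.05829985439777374), 24.61336898803711) 734
t 10.45 pos [0.5487 0.1295 0.3357] F [-0.77  0.15 -0.01] T [ 0.   -0.04 -0.02] op 0.0418
shift [ 0.1751 -0.0437  0.3285] rot [-23.99  -0.06  -0.11] rows 7.5 tool axes xyz [[0.002, 1.0, 0.005], [0.001, 0.005, -1.0], [-1.0, 0.002, -0.001]]
```

Call:
step_arm([
  [0,-0.005,0.03,-4,0,0,110],
  [0,-0.012,0.075,-8,0,0,110],
  [0,-0.018,0.12,-12,0,0,110],
  [0,-0.024,0.165,-16,0,0,110],
  [0.02,-0.03,0.21,-20,0,0,110],
])

```text
time: 10.95
tool_pos: [0.5207, -0.0842, 0.3166]
eef_rot: [[0.005, 0.937, 0.348], [-0.001, 0.348, -0.937], [-1.0, 0.004, 0.003]]
ft_force: [1.3, -1.1, 0.6]
opening: 0.0487
```

```bash
python3 - <<'E'
from h import *
goto([.507,-.1993,.16],Rdown(-65.6))
E
```

```text
t 10.95 pos [ 0.5207 -0.0842  0.3166] F [ 1.33 -1.14  0.57] T [0.01 0.01 0.03] op 0.0487
shift [ 0.1567 -0.0535  0.1027] rot [-4.04  0.16 -0.23] rows 3.9 tool axes xyz [[0.005, 0.937, 0.348], [-0.001, 0.348, -0.937], [-1.0, 0.004, 0.003]]
```

Call:
step_arm([
  [0.03,-0.018,0.035,-2,0,0,110],
  [0.07,-0.035,0.07,-4,0,0,110],
  [0.11,-0.0535,0.1,-4,0,0,110],
  [0.135,-0.0535,0.1,-4,0,0,110],
  [0.135,-0.0535,0.1,-4,0,0,110],
])

```text
time: 11.45
tool_pos: [0.5009, -0.1955, 0.1763]
eef_rot: [[-0.006, 0.914, 0.406], [-0.0, 0.406, -0.914], [-1.0, -0.006, -0.002]]
ft_force: [-0.1, 0.8, -0.2]
opening: 0.0489
```

```bash
python3 - <<'E'
from h import *
m,p,d=snap('wrist','w8'); C=cloud(m,d)
goto([.507,-.1993,.16],Rdown(-65.6))
k=np.hypot(C[...,0]-.507,C[...,1]+.199)<.05; P=C[k]
bx=P[(P[:,2]>.028)&(P[:,2]<.045)];print('box',cv2.minAreaRect(bx[:,:2].astype(np.float32)),len(bx))
hd=P[(P[:,2]>.10)&(P[:,2]<.145)];print('head',cv2.minAreaRect(hd[:,:2].astype(np.float32)),len(hd),hd[:,2].max())
E
```

```text
t 11.5 pos [ 0.5026 -0.1949  0.1786] F [ 0.82 -0.18  0.3 ] T [-0.01 -0.06  0.01] op 0.0487
shift [0.0186 0.0023 0.0059] rot [-0.34 -0.04  0.2 ] rows 0.4 tool axes xyz [[-0.004, 0.913, 0.408], [-0.001, 0.408, -0.913], [-1.0, -0.004, -0.001]]
box ((0.5078641176223755, -0.20049679279327393), (0.056170396506786346, 0.05614451318979263), 24.250768661499023) 825
head ((0.5076611638069153, -0.20065291225910187), (0.006830357015132904, 0.030045337975025177), 24.698387145996094) 1071 0.13992836478624343
```

View pics/w8.png

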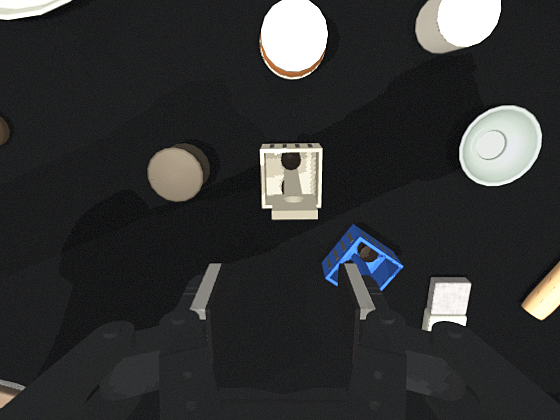

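Call:
step_arm([
  [0,0.0022,0.0072,-0.4,0,0,110],
  [0.035,0.0022,0.0072,-0.4,0,0,110],
  [0.06,0.0022,0.0072,-0.4,0,0,110],
  [0.06,0.0022,0.0072,-0.4,0,0,110],
  [0.06,0.0022,0.0072,-0.4,0,0,110],
])

```text
time: 12.0
tool_pos: [0.5098, -0.1993, 0.1212]
eef_rot: [[0.002, 0.908, 0.418], [-0.001, 0.418, -0.908], [-1.0, 0.001, 0.001]]
ft_force: [0.5, -0.4, 0.7]
opening: 0.048
```

```bash
python3 - <<'E'
from h import *
m,p,d=snap('wrist','w9'); C=cloud(m,d)
goto([.5076,-.2006,.067],Rdown(-65.5))
k=np.hypot(C[...,0]-.507,C[...,1]+.199)<.05; P=C[k]
bx=P[(P[:,2]>.028)&(P[:,2]<.045)];print('box',cv2.minAreaRect(bx[:,:2].astype(np.float32)),len(bx))
hd=P[(P[:,2]>.10)&(P[:,2]<.145)];print('head',cv2.minAreaRect(hd[:,:2].astype(np.float32)),len(hd),hd[:,2].max())
E
```

```text
t 12.05 pos [ 0.51   -0.1996  0.1216] F [-0.46 -0.05 -0.26] T [-0.03 -0.02  0.  ] op 0.0485
shift [ 0.0546 -0.0027 -0.0002] rot [ 0.2   0.11 -0.12] rows 1.1 tool axes xyz [[0.003, 0.908, 0.418], [-0.001, 0.418, -0.908], [-1.0, 0.002, 0.002]]
box ((0.5077997446060181, -0.20044782757759094), (0.05585523322224617, 0.056079935282468796), 24.732755661010742) 1197
head ((0.5077617764472961, -0.20063082873821259), (0.007200824562460184, 0.0301087386906147), 25.15971565246582) 2019 0.13950861047652102
```

Call:
step_arm([
  [0.02,-0.0025,0,0.2,0,0,110],
  [0.04,-0.0025,0,0.2,0,0,110],
  [0.054,-0.0025,0,0.2,0,0,110],
  [0.054,-0.0025,0,0.2,0,0,130],
  [0.054,-0.0025,0,0.2,0,0,150],
])

```text
time: 12.55
tool_pos: [0.5067, -0.2006, 0.0665]
eef_rot: [[0.001, 0.91, 0.414], [-0.0, 0.414, -0.91], [-1.0, 0.001, 0.001]]
ft_force: [-0.2, -1.0, 0.2]
opening: 0.0354
```

Call:
step_arm([
  [0,0,0,0,0,0,180],
  [0,0,0,0,0,0,255],
  [0,0,0,0,0,0,255],
  [0,0,0,0,0,0,255],
])

```text
time: 12.95
tool_pos: [0.5072, -0.201, 0.0668]
eef_rot: [[0.003, 0.91, 0.414], [-0.001, 0.414, -0.91], [-1.0, 0.002, 0.002]]
ft_force: [-0.5, -0.7, 5.9]
opening: 0.0287
```

```bash
python3 - <<'E'
from h import *
goto([.5076,-.2006,.067],Rdown(-65.5))
m,p,d=snap('wrist','w10'); cv2.imwrite('pics/w10c.png',cv2.resize(p[130:330,180:400],(660,600)))
E
```

```text
t 12.95 pos [ 0.5072 -0.201   0.0668] F [-0.54 -0.66  5.91] T [-0.11 -0.05  0.01] op 0.0287
shift [-0.0002  0.0006 -0.0001] rot [-0.06  0.1  -0.12] rows 0.0 tool axes xyz [[0.003, 0.91, 0.414], [-0.001, 0.414, -0.91], [-1.0, 0.002, 0.002]]
```

View pics/w10c.png

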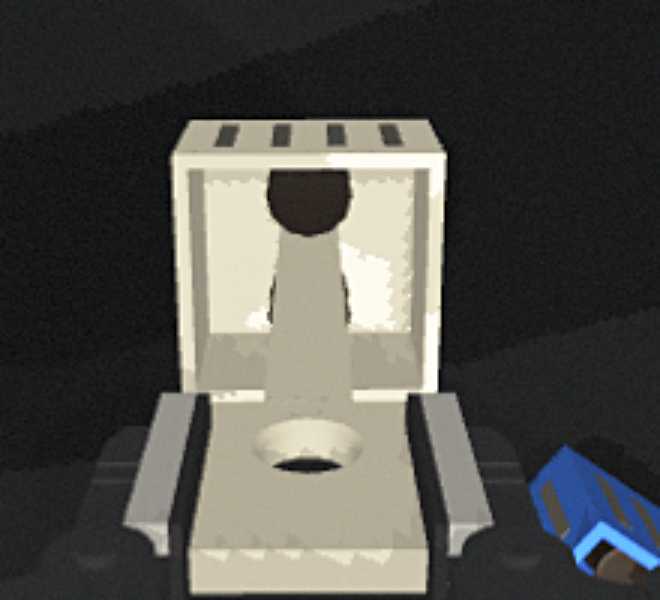

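Call:
step_arm([
  [-0.01,0,0,0,0,0,255],
  [-0.04,0,0,0,0,0,255],
  [-0.08,0,0,0,0,0,255],
  [-0.12,0,0,0,0,0,255],
  [-0.15,0,0,0,0,0,255],
])

```text
time: 13.5
tool_pos: [0.5058, -0.2007, 0.2183]
eef_rot: [[0.001, 0.911, 0.413], [-0.0, 0.413, -0.911], [-1.0, 0.001, 0.001]]
ft_force: [-0.4, -0.5, -1.8]
opening: 0.0286
```

Call:
step_arm([
  [0,0,0,0,0,0,255],
  [0,0,0,0,0,0,255],
])

```text
time: 13.7
tool_pos: [0.5059, -0.1998, 0.2159]
eef_rot: [[0.001, 0.91, 0.414], [0.001, 0.414, -0.91], [-1.0, 0.001, -0.0]]
ft_force: [-0.3, 0.8, -2.4]
opening: 0.0286
```

```bash
python3 - <<'E'
from h import *
R=Rdown(-89.6); bead=np.array([.527,.1276,.210]); 
eyeT=np.array([-.0452,.0006,0])
tgt=bead+[-.06,0,.0]-R@eyeT; print('tgt',tgt)
goto(tgt,R)
m,p,d=snap('wrist','w11'); cv2.imwrite('pics/w11c.png',cv2.resize(p[130:330,180:400],(660,600)))
E
```

```text
tgt [0.46640001 0.12759581 0.1648    ]
t 13.7 pos [ 0.5059 -0.1998  0.2159] F [-0.27  0.81 -2.36] T [ 0.05 -0.01 -0.02] op 0.0286
shift [ 0.0513  0.0996 -0.3144] rot [24.07 -0.04 -0.06] rows 6.7 tool axes xyz [[0.001, 0.91, 0.414], [0.001, 0.414, -0.91], [-1.0, 0.001, -0.0]]
```

View pics/w11c.png

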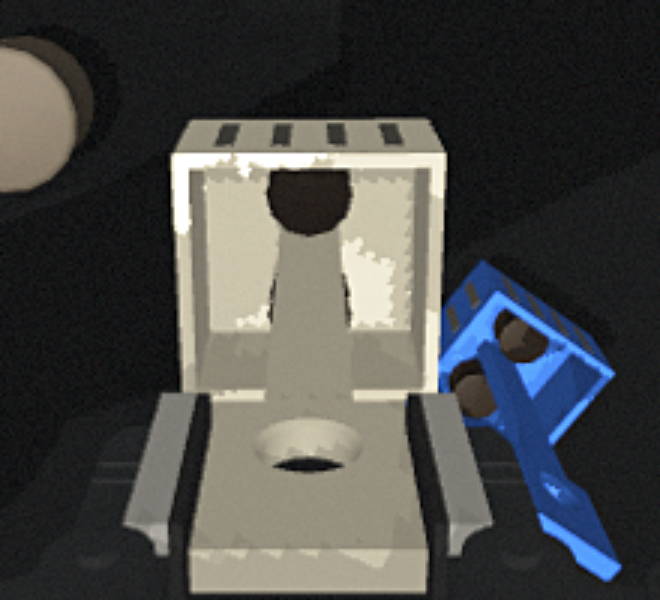

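Call:
step_arm([
  [0,0.012,-0.03,2,0,0,255],
  [0,0.026,-0.07,6,0,0,255],
  [0,0.04,-0.115,10,0,0,255],
  [0,0.055,-0.16,14,0,0,255],
  [0,0.068,-0.2,18,0,0,255],
])

```text
time: 14.25
tool_pos: [0.4835, 0.0122, 0.2142]
eef_rot: [[-0.003, 0.994, 0.11], [-0.0, 0.11, -0.994], [-1.0, -0.003, 0.0]]
ft_force: [0.5, 0.4, -0.9]
opening: 0.0285
```

```bash
python3 - <<'E'
from h import *
goto([.4664,.1276,.1648],Rdown(-89.6))
E
```

```text
t 14.25 pos [0.4835 0.0122 0.2142] F [ 0.48  0.39 -0.92] T [ 0.02 -0.09  0.01] op 0.0285
shift [ 0.0494 -0.0042 -0.1166] rot [5.91 0.01 0.15] rows 2.5 tool axes xyz [[-0.003, 0.994, 0.11], [-0.0, 0.11, -0.994], [-1.0, -0.003, 0.0]]
```

Call:
step_arm([
  [0,-0.002,-0.035,2,0,0,255],
  [0.01,-0.003,-0.07,4,0,0,255],
  [0.03,-0.004,-0.1,5.5,0,0,255],
  [0.045,-0.004,-0.113,5.8,0,0,255],
  [0.048,-0.004,-0.113,5.8,0,0,255],
])

```text
time: 14.75
tool_pos: [0.466, 0.1235, 0.1649]
eef_rot: [[-0.005, 1.0, 0.015], [-0.003, 0.015, -1.0], [-1.0, -0.005, 0.003]]
ft_force: [0.0, -0.7, -1.3]
opening: 0.0289
```

Call:
step_arm([
  [0,0,0,0,0,0,255],
  [0,0,0,0,0,0,255],
])

```text
time: 14.95
tool_pos: [0.4688, 0.1202, 0.1679]
eef_rot: [[0.0, 1.0, 0.009], [-0.0, 0.009, -1.0], [-1.0, 0.0, 0.0]]
ft_force: [-0.6, -1.0, -1.5]
opening: 0.0288
```

```bash
python3 - <<'E'
from h import *
goto([.4664,.1276,.1648],Rdown(-89.6))
m,p,d=snap('wrist','w12'); cv2.imwrite('pics/w12c.png',cv2.resize(p[130:330,180:400],(660,600)))
m,p,d=snap('side','s12'); cv2.imwrite('pics/s12c.png',cv2.resize(p[210:360,160:340],(720,600),interpolation=cv2.INTER_CUBIC))
E
```

```text
t 14.95 pos [0.4688 0.1202 0.1679] F [-0.56 -1.01 -1.48] T [0.02 0.04 0.  ] op 0.0288
shift [ 0.0031 -0.0023 -0.0075] rot [ 0.12  0.03 -0.01] rows 0.2 tool axes xyz [[0.0, 1.0, 0.009], [-0.0, 0.009, -1.0], [-1.0, 0.0, 0.0]]
```

View pics/w12.png

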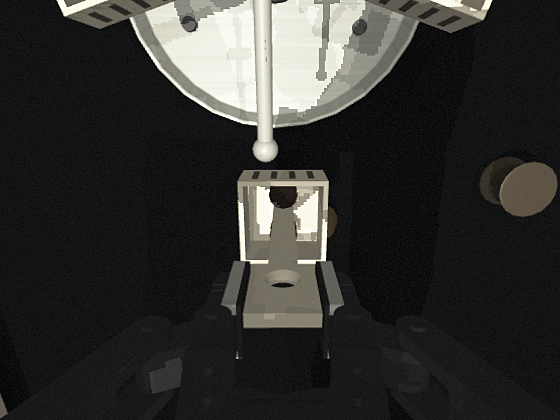

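View pics/s12c.png

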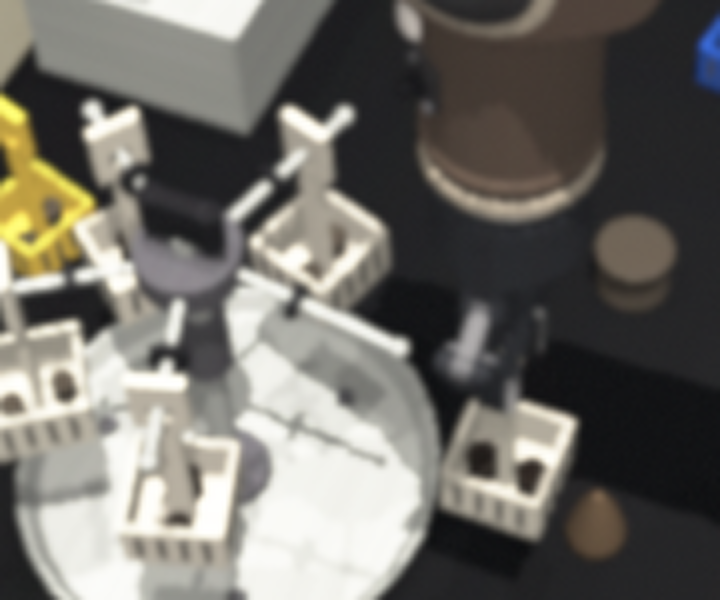

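```bash
python3 - <<'E'
from h import *
m,p,d=load('w12')
T=np.array([.4688,.1202,.1679]);R0=np.array([[0.0, 1.0, 0.009], [-0.0, 0.009, -1.0], [-1.0, 0.0, 0.0]])
# head face depth: points left/right of eye
for q in [(268,285),(300,285),(283,300),(283,310),(283,265)]: print(q,np.round((px2w(m,d,*q)-T)@R0,4))
cv2.imwrite('pics/w12e.png',cv2.resize(p[255:335,235:335],(750,600),interpolation=cv2.INTER_CUBIC))
# bead
C=cloud(m,d); P=C[138:163,252:279].reshape(-1,3); P=P[(P[:,2]>.195)]; 
from scipy.optimize import least_squares
b=P[abs(P[:,0]-.527)<.008]
print('bead bbox',b.min(0),b.max(0),len(b))
f=least_squares(lambda c:np.linalg.norm(b-c,axis=1)-.005,b.mean(0)-[0,0,.004],loss='soft_l1',f_scale=.001); print('bead c',f.x,f.cost)
P=C[0:140,250:280].reshape(-1,3);P=P[(P[:,2]>.2)&(P[:,2]<.24)&(abs(P[:,1]-.128)<.01)&(P[:,0]<.57)]
for lo in np.arange(.525,.57,.005):
    s=(P[:,0]>=lo)&(P[:,0]<lo+.005)
    if s.sum()>3:print(round(lo+.0025,4),((P[s,1].min()+P[s,1].max())/2).round(4),np.percentile(P[s,2],95).round(4))
E
```

```text
(268, 285) [-0.0513  0.0035 -0.0063]
(300, 285) [-0.051   0.0033  0.007 ]
(283, 300) [-0.0623  0.0033 -0.0001]
(283, 310) [-0.0694  0.0036 -0.0001]
(283, 265) [-0.0329  0.0033 -0.    ]
bead bbox [0.52253418 0.12280358 0.20932702] [0.53192735 0.13248838 0.21653923] 499
bead c [0.52735534 0.12776876 0.21026816] 5.20012995565369e-05
0.5325 0.1278 0.2153
0.5375 0.1279 0.2164
0.5425 0.1278 0.2175
0.5475 0.1279 0.2184
0.5525 0.1278 0.2197
0.5575 0.1279 0.221
0.5625 0.1281 0.222
0.5675 0.1281 0.2231
```

View pics/w12e.png

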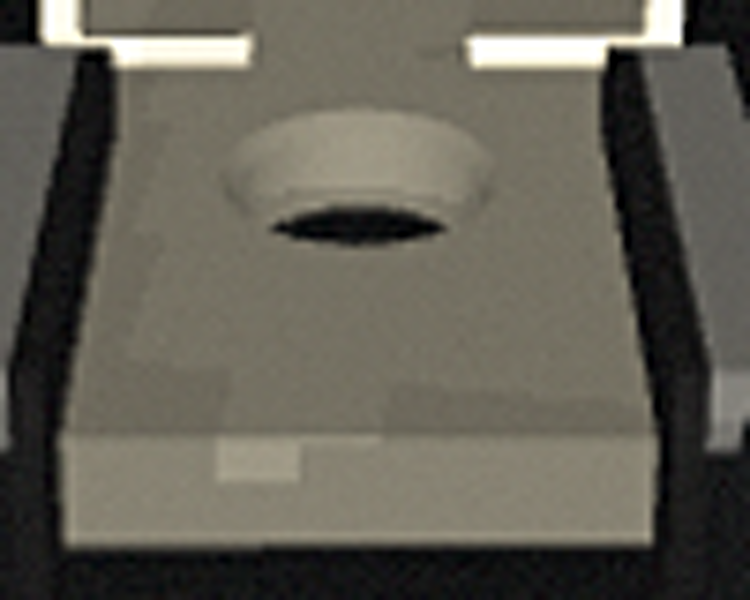

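```bash
python3 - <<'E'
from h import *
m,p,d=load('w12')
T=np.array([.4688,.1202,.1679]);R0=np.array([[0.0, 1.0, 0.009], [-0.0, 0.009, -1.0], [-1.0, 0.0, 0.0]])
Rc,t=RT(m);c=(-Rc.T@t-T)@R0
def pl(u,v,y=.0034):
    dr=(Rc.T@np.array([*ray(m,u,v),1]))@R0; return np.round(c+dr*(y-c[1])/dr[1],4)
for n,q in dict(eyetop=(360,105),eyebot=(360,247),eyel=(222,180),eyer=(495,180),headtop=(360,433),hl=(62,433),hr=(658,433)).items(): print(n,pl(235+q[0]/7.5,255+q[1]/7.5))
E
```

```text
eyetop [-0.0369  0.0034 -0.0001]
eyebot [-0.0535  0.0034 -0.0001]
eyel [-0.0461  0.0034 -0.008 ]
eyer [-0.0461  0.0034  0.0076]
headtop [-0.0709  0.0034 -0.0001]
hl [-0.0709  0.0034 -0.0145]
hr [-0.0708  0.0034  0.0143]
```

Call:
step_arm([
  [0.0028,0,-0.004,0,0,0,255],
  [0.0028,0.01,-0.0075,0.1,0,0,255],
  [0.0028,0.025,-0.0075,0.1,0,0,255],
  [0.0028,0.036,-0.0075,0.1,0,0,255],
  [0.0028,0.036,-0.0075,0.1,0,0,255],
])

```text
time: 15.55
tool_pos: [0.5063, 0.1298, 0.1648]
eef_rot: [[0.001, 1.0, 0.009], [-0.001, 0.01, -1.0], [-1.0, 0.001, 0.001]]
ft_force: [-0.8, -0.3, -2.0]
opening: 0.0287
```

Call:
step_arm([
  [0,0,0,0,0,0,255],
  [0,0,0,0,0,0,255],
])

```text
time: 15.75
tool_pos: [0.504, 0.1296, 0.1646]
eef_rot: [[-0.001, 1.0, 0.009], [0.0, 0.009, -1.0], [-1.0, -0.001, -0.0]]
ft_force: [-0.3, 0.2, -1.7]
opening: 0.0292
```

```bash
cat > rel.py <<'E'
from h import *
import sys
tag=sys.argv[1]
s0=arm.get_state();m,p,d=snap('wrist',tag);s1=arm.get_state()
T=np.array(s0['tool_pos']);R0=np.array(s0['eef_rot'])
print('T',np.round(T,4),np.round(s1['tool_pos'],4),'F',np.round(s0['ft_force'],2),np.round(s1['ft_force'],2),'T',np.round(s0['ft_torque'],3),'t',s1['time'])
E0=T+R0@[-.0451,.0004,-.0001]; print('eye world',np.round(E0,4),'R',np.round(R0,3).tolist())
b=np.array([.5274,.1278,.2103]); print('bead-eye',np.round(b-E0,4),'in tool',np.round(R0.T@(b-E0),4))
print('rod z at eye x',.2103+.222*(E0[0]-.5274))
C=cloud(m,d);P=C[(abs(C[...,1]-.1278)<.008)&(abs(C[...,0]-.527)<.0085)&(C[...,2]>.2)&(C[...,2]<.22)]
print(len(P), P.min(0) if len(P) else '',P.max(0) if len(P) else '')
cv2.imwrite(f'pics/{tag}c.png',cv2.resize(p[130:330,180:400],(660,600),interpolation=cv2.INTER_CUBIC))
E
python3 rel.py w13
```

```text
T [0.504  0.1296 0.1646] [0.504  0.1297 0.1646] F [-0.33  0.18 -1.71] [ 0.39  0.25 -1.65] T [-0.013  0.055  0.053] t 15.8
eye world [0.5044 0.1297 0.2097] R [[-0.001, 1.0, 0.009], [0.0, 0.009, -1.0], [-1.0, -0.001, -0.0]]
bead-eye [ 0.023  -0.0019  0.0006] in tool [-0.0006  0.023   0.0021]
rod z at eye x 0.2051966899675277
514 [0.52290995 0.12285674 0.20898648] [0.5354066  0.13236993 0.21614624]
```

View pics/w13c.png

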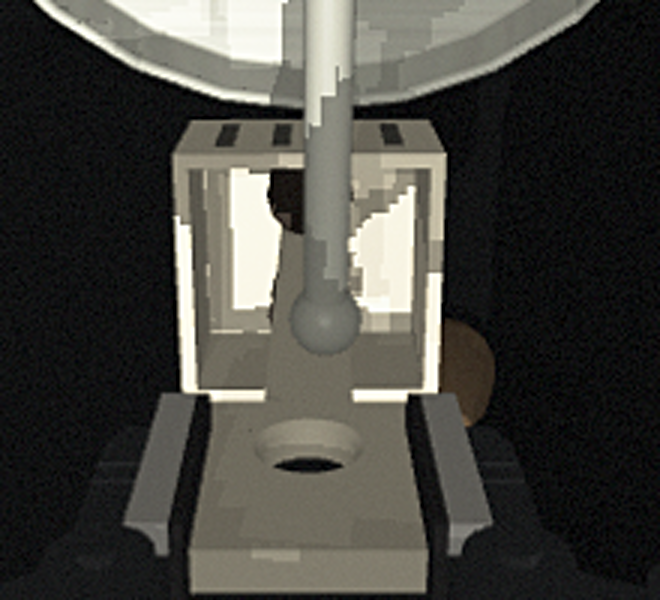

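Call:
step_arm([
  [-0.0006,0.003,0.0022,0,0,0,255],
  [-0.0006,0.008,0.0022,0,0,0,255],
  [-0.0006,0.012,0.0022,0,0,0,255],
  [-0.0006,0.013,0.0022,0,0,0,255],
  [-0.0006,0.013,0.0022,0,0,0,255],
])

```text
time: 16.3
tool_pos: [0.5176, 0.1274, 0.1653]
eef_rot: [[0.0, 1.0, 0.009], [-0.0, 0.009, -1.0], [-1.0, 0.0, 0.0]]
ft_force: [0.1, 0.0, -1.6]
opening: 0.0289
```

```bash
python3 rel.py w14
```

```text
T [0.5176 0.1274 0.1653] [0.5174 0.1274 0.1653] F [ 0.1   0.05 -1.62] [-0.13  0.48 -1.66] T [-0.026  0.013  0.019] t 16.35
eye world [0.518  0.1276 0.2104] R [[0.0, 1.0, 0.009], [-0.0, 0.009, -1.0], [-1.0, 0.0, 0.0]]
bead-eye [ 0.0094  0.0002 -0.0001] in tool [ 0.0001  0.0094 -0.0002]
rod z at eye x 0.20822330774820685
867 [0.51855719 0.11980671 0.20011701] [0.53549397 0.13579614 0.21999746]
```

View pics/w14c.png

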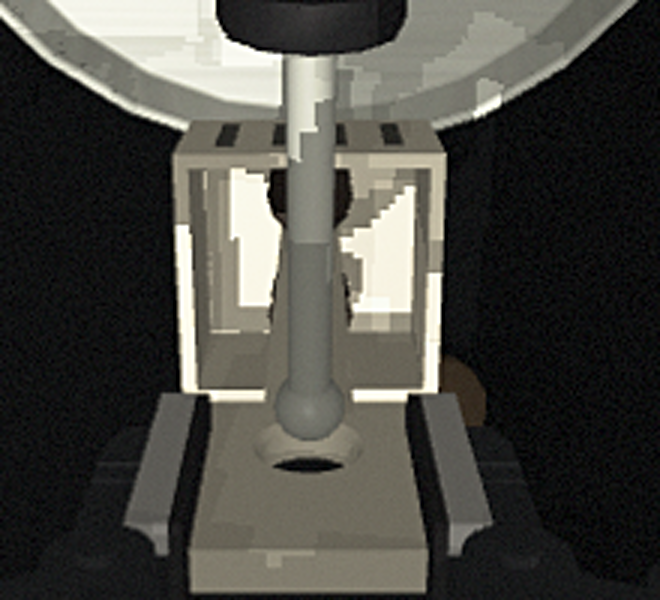

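Call:
step_arm([
  [0,0.003,0,0,0,0,255],
  [0,0.006,0,0,0,0,255],
  [0,0.009,0,0,0,0,255],
  [-0.0003,0.012,0,0,0,0,255],
  [-0.001,0.015,0,0,0,0,255],
])

```text
time: 16.85
tool_pos: [0.5327, 0.1277, 0.1663]
eef_rot: [[-0.0, 1.0, 0.009], [-0.0, 0.009, -1.0], [-1.0, -0.0, 0.0]]
ft_force: [-1.1, 0.3, -1.6]
opening: 0.0291
```

```bash
python3 rel.py w15
```

```text
T [0.5327 0.1277 0.1663] [0.5332 0.1277 0.1665] F [-1.07  0.25 -1.62] [ 1.08 -0.57 -1.02] T [0.057 0.002 0.059] t 16.9
eye world [0.5331 0.1278 0.2114] R [[-0.0, 1.0, 0.009], [-0.0, 0.009, -1.0], [-1.0, -0.0, 0.0]]
bead-eye [-0.0057 -0.     -0.0011] in tool [ 0.0011 -0.0057 -0.    ]
rod z at eye x 0.21156162436017273
241 [0.52971377 0.12083606 0.20435334] [0.53548228 0.13533726 0.21720341]
```

View pics/w15c.png

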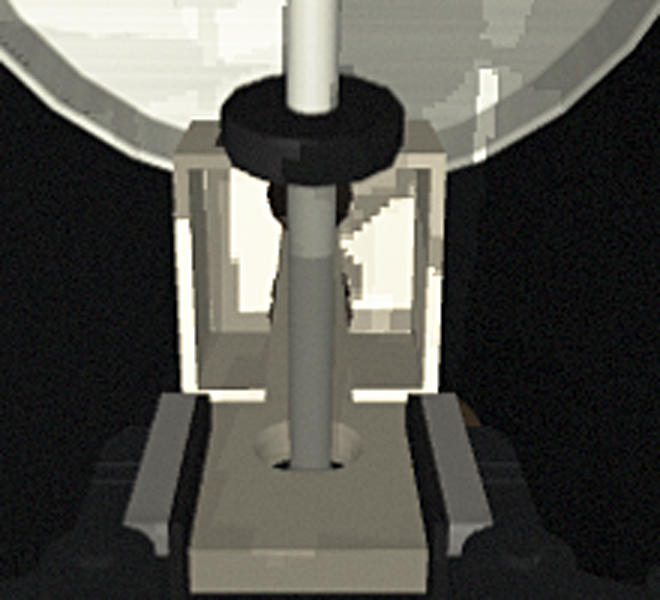

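Call:
step_arm([
  [-0.0008,0.005,0,0,0,0,255],
  [-0.0018,0.01,0,0,0,0,255],
  [-0.0029,0.015,0,0,0,0,255],
  [-0.0039,0.02,0,0,0,0,255],
  [-0.0049,0.025,0,0,0,0,255],
])

```text
time: 17.4
tool_pos: [0.5579, 0.1279, 0.1713]
eef_rot: [[0.0, 1.0, 0.009], [-0.0, 0.009, -1.0], [-1.0, 0.0, 0.0]]
ft_force: [-1.0, 0.5, -1.8]
opening: 0.0288
```

```bash
python3 rel.py w16; python3 - <<'E'
from h import *
m,p,d=snap('side','s16'); cv2.imwrite('pics/s16c.png',cv2.resize(p[210:360,160:340],(720,600),interpolation=cv2.INTER_CUBIC))
E
```

```text
T [0.5579 0.1279 0.1713] [0.5587 0.1279 0.1715] F [-1.03  0.54 -1.79] [ 0.48 -0.5  -1.11] T [-0.011  0.036  0.035] t 17.45
eye world [0.5583 0.1281 0.2164] R [[0.0, 1.0, 0.009], [-0.0, 0.009, -1.0], [-1.0, 0.0, 0.0]]
bead-eye [-0.0309 -0.0003 -0.0061] in tool [ 0.0061 -0.0309 -0.    ]
rod z at eye x 0.21716344926072506
338 [0.52394761 0.12298017 0.20876805] [0.53534884 0.13246424 0.21615567]
```

View pics/w16.png

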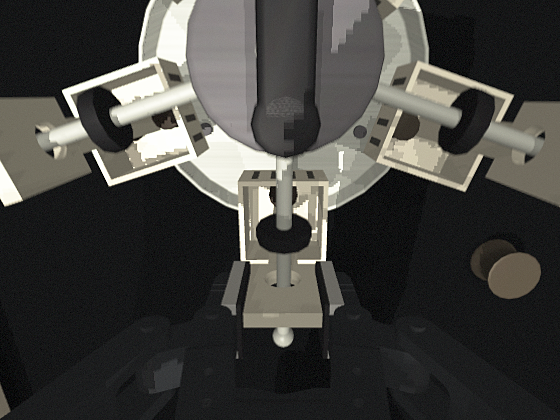

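View pics/s16c.png

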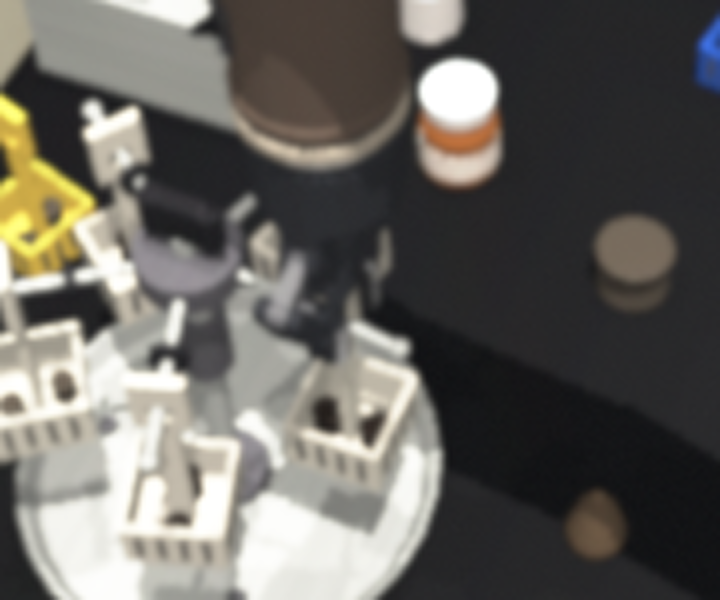

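Call:
step_arm([
  [-0.0006,0.003,0,0,0,0,255],
  [-0.0013,0.006,0,0,0,0,255],
  [-0.002,0.009,0,0,0,0,255],
  [-0.0026,0.012,0,0,0,0,255],
  [-0.003,0.014,0,0,0,0,255],
])

```text
time: 18.0
tool_pos: [0.5717, 0.1281, 0.1743]
eef_rot: [[0.0, 1.0, 0.01], [0.0, 0.01, -1.0], [-1.0, 0.0, -0.0]]
ft_force: [-0.5, -0.0, -2.0]
opening: 0.029
```

Call:
step_arm([
  [0,0,0,0,0,0,255],
])

```text
time: 18.1
tool_pos: [0.5717, 0.128, 0.1743]
eef_rot: [[0.0, 1.0, 0.009], [-0.0, 0.009, -1.0], [-1.0, 0.0, 0.0]]
ft_force: [0.7, -0.2, -1.2]
opening: 0.0286
```

```bash
python3 rel.py w17
```

```text
T [0.5717 0.128  0.1743] [0.5715 0.128  0.1742] F [ 0.74 -0.23 -1.19] [ 0.2  -0.21 -0.82] T [ 0.013 -0.003  0.016] t 18.15
eye world [0.5721 0.1281 0.2194] R [[0.0, 1.0, 0.009], [-0.0, 0.009, -1.0], [-1.0, 0.0, 0.0]]
bead-eye [-0.0447 -0.0003 -0.0091] in tool [ 0.0091 -0.0447 -0.0001]
rod z at eye x 0.22022063712945564
330 [0.52410145 0.12319592 0.20939654] [0.53548172 0.13262851 0.21623173]
```

View pics/w17c.png

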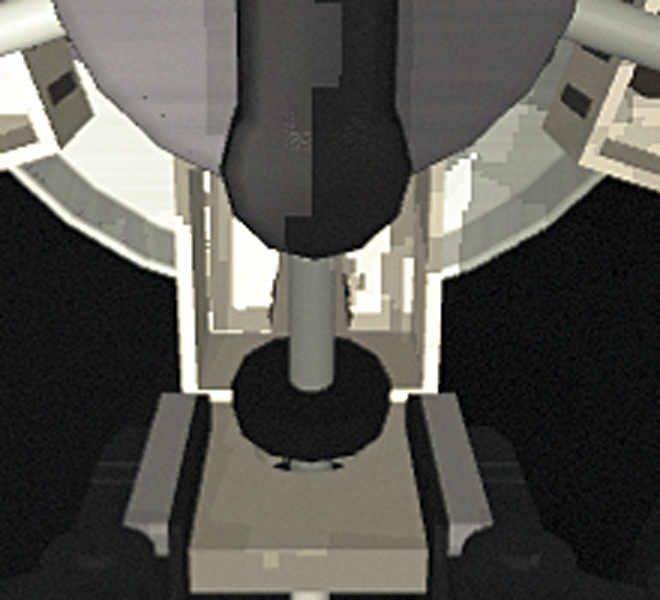

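Call:
step_arm([
  [-0.0003,0.0015,0,0,0,0,255],
  [-0.0006,0.003,0,0,0,0,255],
  [-0.0008,0.004,0,0,0,0,255],
  [-0.0008,0.004,0,0,0,0,255],
])

```text
time: 18.55
tool_pos: [0.5756, 0.1281, 0.175]
eef_rot: [[0.0, 1.0, 0.009], [-0.0, 0.009, -1.0], [-1.0, 0.0, 0.0]]
ft_force: [-0.4, -0.2, -1.6]
opening: 0.0285
```

```bash
python3 rel.py w18
```

```text
T [0.5756 0.1281 0.175 ] [0.5755 0.1281 0.175 ] F [-0.44 -0.22 -1.63] [-0.17  1.22 -1.98] T [0.013 0.039 0.02 ] t 18.6
eye world [0.576  0.1282 0.2201] R [[0.0, 1.0, 0.009], [-0.0, 0.009, -1.0], [-1.0, 0.0, 0.0]]
bead-eye [-0.0486 -0.0004 -0.0098] in tool [ 0.0098 -0.0486 -0.    ]
rod z at eye x 0.22107896058577275
321 [0.52281418 0.12320459 0.20821387] [0.535404   0.13223814 0.21668299]
```

Call:
step_arm([
  [-0.0002,0.001,0,0,0,0,255],
  [-0.0003,0.0015,0,0,0,0,255],
  [-0.0003,0.0015,0,0,0,0,255],
])

```text
time: 18.9
tool_pos: [0.5763, 0.1282, 0.1751]
eef_rot: [[-0.001, 1.0, 0.009], [0.0, 0.009, -1.0], [-1.0, -0.001, -0.0]]
ft_force: [-2.1, -1.0, -1.4]
opening: 0.0289
```

Call:
step_arm([
  [-0.0002,0.001,0,0,0,0,255],
  [-0.0002,0.001,0,0,0,0,255],
])

```text
time: 19.1
tool_pos: [0.5764, 0.1281, 0.1751]
eef_rot: [[-0.003, 1.0, 0.009], [0.0, 0.009, -1.0], [-1.0, -0.003, -0.0]]
ft_force: [-6.2, -0.2, 0.0]
opening: 0.0291
```

```bash
python3 rel.py w19
```

```text
T [0.5764 0.1281 0.1751] [0.5764 0.1282 0.1751] F [-6.2  -0.23  0.01] [-5.73 -0.17 -1.35] T [-0.038  1.34  -0.084] t 19.15
eye world [0.5769 0.1282 0.2202] R [[-0.003, 1.0, 0.009], [0.0, 0.009, -1.0], [-1.0, -0.003, -0.0]]
bead-eye [-0.0495 -0.0004 -0.0099] in tool [ 0.01   -0.0495 -0.    ]
rod z at eye x 0.22129051843840494
313 [0.52358911 0.12321491 0.20745268] [0.53543686 0.13222574 0.21637525]
```

View pics/w19c.png

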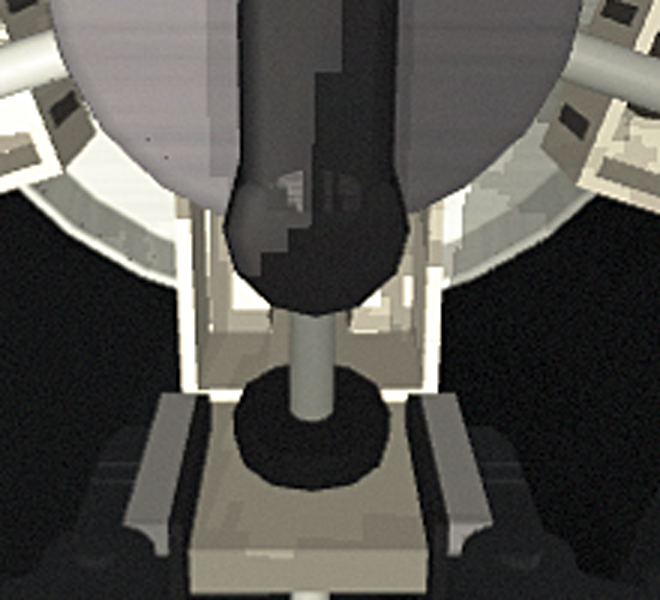

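Call:
step_arm([
  [0.001,0,0,0,0,0,255],
  [0.002,0,0,0,0,0,255],
  [0.002,0,0,0,0,0,255],
])

```text
time: 19.45
tool_pos: [0.5764, 0.1282, 0.1731]
eef_rot: [[-0.003, 1.0, 0.009], [0.0, 0.009, -1.0], [-1.0, -0.003, -0.0]]
ft_force: [-6.0, -0.5, 0.7]
opening: 0.0285
```

Call:
step_arm([
  [0.0006,0,0,0,0,0,255],
  [0.0006,0,0,0,0,0,255],
])

```text
time: 19.65
tool_pos: [0.5764, 0.1282, 0.1727]
eef_rot: [[-0.003, 1.0, 0.009], [0.0, 0.009, -1.0], [-1.0, -0.003, -0.0]]
ft_force: [-6.4, -0.6, 1.9]
opening: 0.0289
```

```bash
python3 rel.py w20
```

```text
T [0.5764 0.1282 0.1727] [0.5764 0.1282 0.1727] F [-6.38 -0.58  1.88] [-6.87 -0.47  1.74] T [-0.063  1.519  0.025] t 19.7
eye world [0.577  0.1282 0.2178] R [[-0.003, 1.0, 0.009], [0.0, 0.009, -1.0], [-1.0, -0.003, -0.0]]
bead-eye [-0.0496 -0.0004 -0.0075] in tool [ 0.0076 -0.0495 -0.    ]
rod z at eye x 0.2213004811823681
313 [0.52342693 0.12273383 0.20895082] [0.53549838 0.13267332 0.21613571]
```

Call:
step_arm([
  [0,-0.0003,0,0,0,0,170],
  [0,-0.0003,0,0,0,0,155],
  [0,-0.0003,0,0,0,0,140],
  [0,-0.0003,0,0,0,0,130],
  [0,-0.0003,0,0,0,0,130],
])

```text
time: 20.2
tool_pos: [0.578, 0.1282, 0.1731]
eef_rot: [[0.001, 1.0, 0.009], [0.0, 0.009, -1.0], [-1.0, 0.001, -0.0]]
ft_force: [-0.9, -0.0, 0.5]
opening: 0.0413
```

```bash
python3 rel.py w21
```

```text
T [0.578  0.1282 0.1731] [0.578  0.1281 0.1731] F [-0.95 -0.01  0.46] [ 0.22 -0.12 -0.07] T [-0.035  0.019  0.009] t 20.25
eye world [0.5784 0.1283 0.2182] R [[0.001, 1.0, 0.009], [0.0, 0.009, -1.0], [-1.0, 0.001, -0.0]]
bead-eye [-0.051  -0.0005 -0.0079] in tool [ 0.0079 -0.051  -0.    ]
rod z at eye x 0.22162151925117154
310 [0.52449412 0.12324583 0.20871496] [0.53541383 0.13220305 0.21613132]
```

View pics/w21c.png

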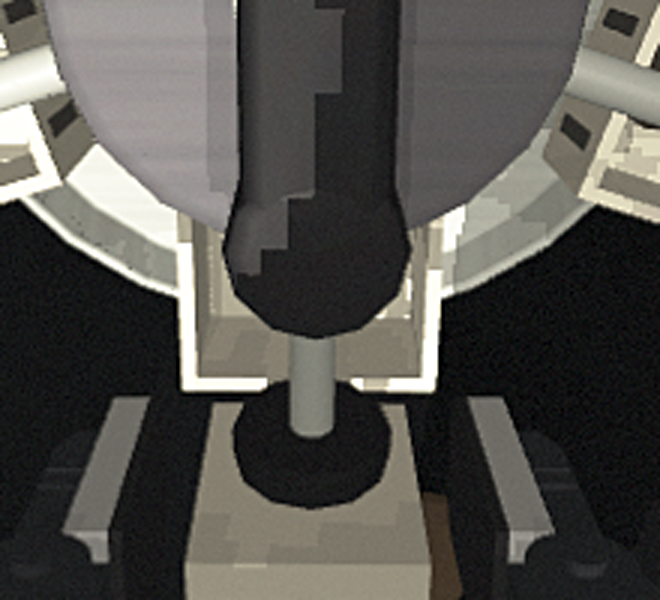

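Call:
step_arm([
  [-0.01,0,0,0,0,0,130],
  [-0.025,0,0,0,0,0,130],
  [-0.05,0,0,0,0,0,130],
  [-0.08,0,0,0,0,0,130],
  [-0.11,0,0,0,0,0,130],
])

```text
time: 20.75
tool_pos: [0.5777, 0.1278, 0.2854]
eef_rot: [[0.001, 1.0, 0.009], [0.0, 0.009, -1.0], [-1.0, 0.001, -0.0]]
ft_force: [-0.3, 0.2, 0.4]
opening: 0.0421
```

Call:
step_arm([
  [0,-0.03,0,0,0,0,130],
  [0,-0.07,0,0,0,0,130],
  [0,-0.1,0,0,0,0,130],
  [0,-0.1,0,0,0,0,130],
  [0,-0.1,0,0,0,0,130],
])

```text
time: 21.25
tool_pos: [0.4778, 0.1284, 0.2841]
eef_rot: [[0.001, 1.0, 0.012], [0.003, 0.012, -1.0], [-1.0, 0.001, -0.003]]
ft_force: [0.5, 0.3, -0.0]
opening: 0.0421
```

```bash
python3 - <<'E'
from h import *
s=arm.get_state();print(s['time'],s['tool_pos'],s['ft_force'])
m,p,d=snap('wrist','w22')
m,p,d=snap('side','s22'); cv2.imwrite('pics/s22c.png',cv2.resize(p[180:380,120:360],(720,600),interpolation=cv2.INTER_CUBIC))
E
```

```text
21.25 [0.47777827 0.12839906 0.28408616] [ 0.47277537  0.30234388 -0.03117012]
```

View pics/w22.png

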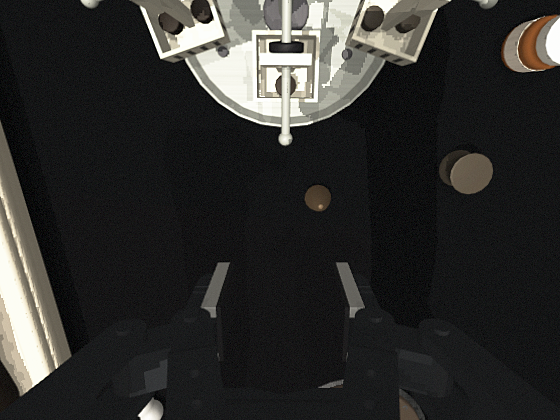

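View pics/s22c.png

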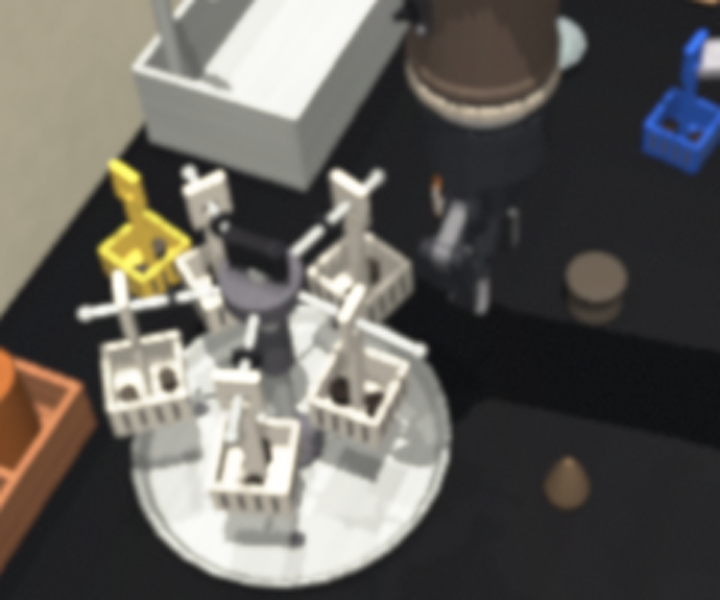

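```bash
python3 - <<'E'
from h import *
m,p,d=load('w22');C=cloud(m,d)
k=(abs(C[...,1]-.128)<.02)&(abs(C[...,0]-.575)<.03)&(C[...,2]>.232)&(C[...,2]<.26);P=C[k];print('head',cv2.minAreaRect(P[:,:2].astype(np.float32)),P[:,2].max(),P[:,0].min(),P[:,0].max(),len(P))
t=P[P[:,2]>P[:,2].max()-.003];print('top',cv2.minAreaRect(t[:,:2].astype(np.float32)))
Q=C[(abs(C[...,1]-.128)<.006)&(C[...,2]>.2)&(C[...,2]<.228)&(C[...,0]<.565)&(C[...,0]>.52)]
for lo in np.arange(.522,.565,.007):
    s=(Q[:,0]>=lo)&(Q[:,0]<lo+.007); print(round(lo+.0035,4),((Q[s,1].min()+Q[s,1].max())/2).round(4) if s.any() else '',np.percentile(Q[s,2],95).round(4) if s.any() else '')
cv2.imwrite('pics/w22c.png',cv2.resize(p[0:150,190:390],(800,600),interpolation=cv2.INTER_CUBIC))
m,p,d=snap('top','t22');cv2.imwrite('pics/t22c.png',cv2.resize(p[120:310,80:380],(790,500),interpolation=cv2.INTER_CUBIC))
E
```

```text
head ((0.5790601372718811, 0.12854665517807007), (0.029711665585637093, 0.012461043894290924), 89.99446868896484) 0.24512389617319894 0.5728287645046011 0.585290445048735 790
top ((0.5757932662963867, 0.12841975688934326), (0.006043535191565752, 0.02949591353535652), 0.3616580367088318)
0.5255 0.1275 0.2153
0.5325 0.1278 0.2152
0.5395 0.128 0.2171
0.5465 0.1281 0.2185
0.5535 0.1282 0.2202
0.5605 0.128 0.2219
0.5675 0.1281 0.222
```

View pics/w22c.png

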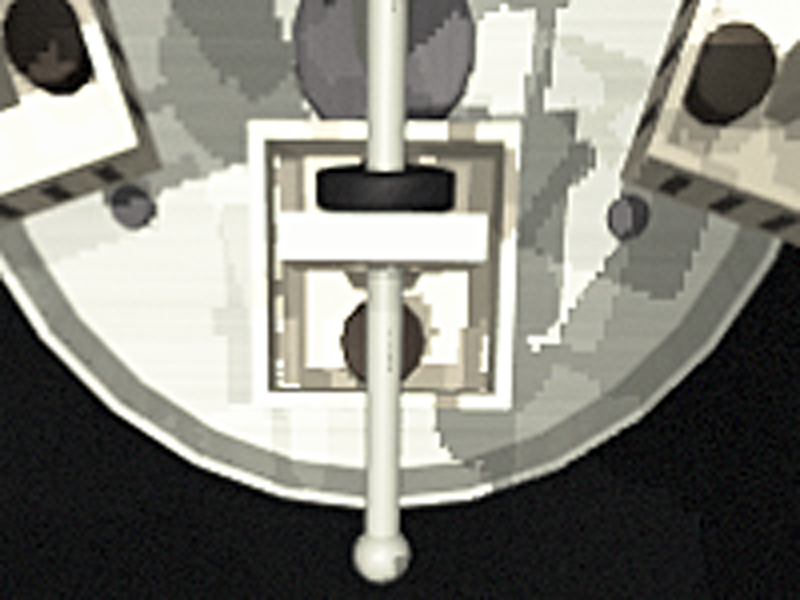

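View pics/t22c.png

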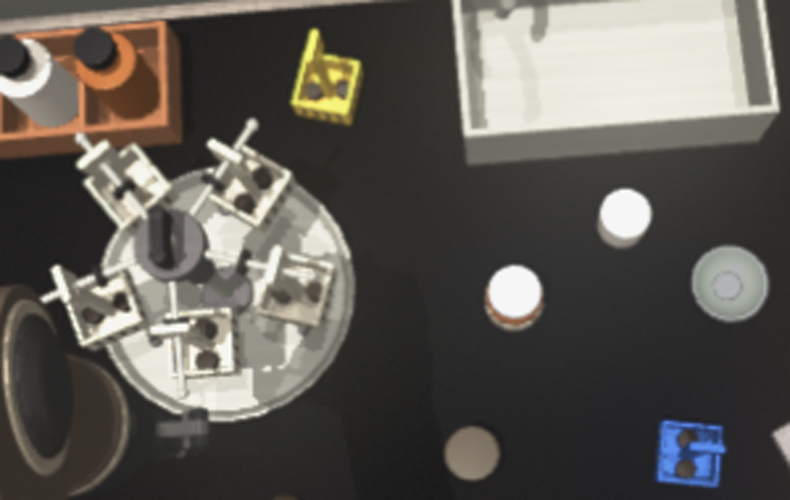

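Call:
step_arm([
  [0,0,0,0,0,0,130],
  [0,0,0,0,0,0,130],
  [0,0,0,0,0,0,130],
  [0,0,0,0,0,0,130],
  [0,0,0,0,0,0,130],
])

```text
time: 21.9
tool_pos: [0.4777, 0.127, 0.2829]
eef_rot: [[-0.0, 1.0, 0.009], [-0.0, 0.009, -1.0], [-1.0, -0.0, 0.0]]
ft_force: [-0.8, 0.1, -0.4]
opening: 0.042
```

```bash
python3 - <<'E'
from h import *
m,p,d=snap('wrist','w23');C=cloud(m,d)
for tag in ['w22','w23']:
    m,p,d=load(tag);C=cloud(m,d)
    k=(abs(C[...,1]-.128)<.02)&(abs(C[...,0]-.575)<.03)&(C[...,2]>.232)&(C[...,2]<.26);P=C[k]
    t=P[P[:,2]>P[:,2].max()-.003];print('top',cv2.minAreaRect(t[:,:2].astype(np.float32)),t[:,2].mean())
    # collar points
    c=C[(abs(C[...,1]-.128)<.012)&(C[...,0]>.579)&(C[...,0]<.60)&(C[...,2]>.215)&(C[...,2]<.24)]
    print('collar x min (outer)',np.percentile(c[:,0],[1,5,50,99]),c[:,2].max(),len(c))
print(arm.get_state()['time'])
cv2.imwrite('pics/w23c.png',cv2.resize(p[0:150,190:390],(800,600),interpolation=cv2.INTER_CUBIC))
E
```

```text
top ((0.5757932662963867, 0.12841975688934326), (0.006043535191565752, 0.02949591353535652), 0.3616580367088318) 0.2433016075821027
collar x min (outer) [0.58033795 0.58082948 0.58523878 0.59963923] 0.23503705931065993 630
top ((0.5759273171424866, 0.12862344086170197), (0.005996154621243477, 0.029945801943540573), 0.2359532117843628) 0.2433402818381239
collar x min (outer) [0.5799852  0.580538   0.58531186 0.59965545] 0.23539268133046526 663
21.95
```

View pics/w23c.png

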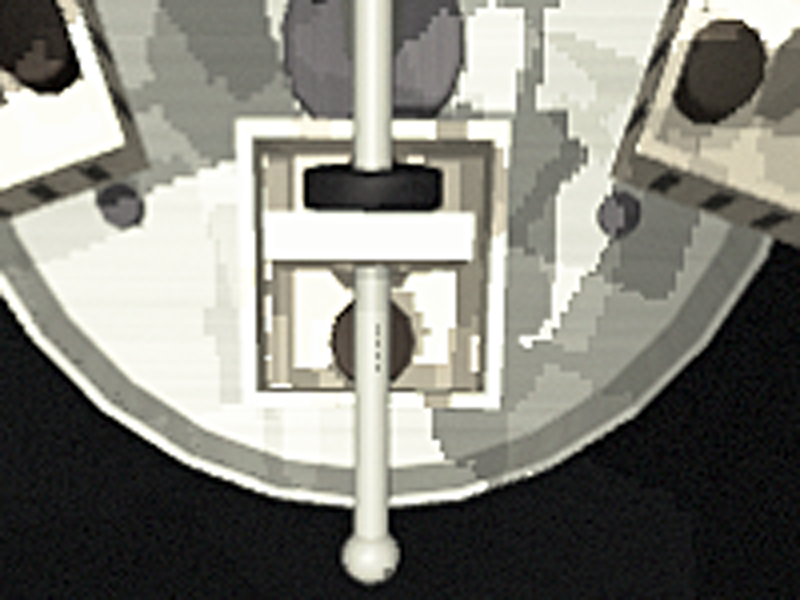

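```bash
python3 -c "
from plant import arm
s=arm.get_state();print(s['time'],s['ft_force']);print(arm.hand_in())"
```

```text
21.95 [ 0.07444149 -0.11447714 -0.18618124]
the job is handed in; nothing more can be done
None
```

The empty branch now points to the front and the basket hangs on it by its eye, against the black collar and let go. I handed in at about 22 s of the 69 s allowed.

- **Turning:** I turned the tree about 146° clockwise by the wing knob. Afterwards the knob measured about 0.1° off the front direction, and the rod itself about 0.4° off.
- **Bend:** I measured it with the wrist camera instead of touching the bead. The branch is bent down by about 0.22 rad, with the bead centre at z = 0.210 m.
- **Hanging:** I took the pale basket from the bench, left the blue and yellow look-alikes alone, passed the eye over the bead and followed the slope in. It met the collar with about 6 N, where I had calculated it would. I lowered it onto the rod and opened the fingers.
- **Last checks:**
  - The basket's head is upright, and it did not move between two looks 0.7 s apart.
  - Its inner face measured within about 1 mm of the collar's outer edge. That is about the camera's accuracy, so I can't rule out a gap of that size.
  - The rod's slope was unchanged by eye; the last reading scattered slightly steeper.
  - The other four baskets still hang, and the bystanders in view stand where they did. I did not re-measure them one by one.
  - The robot is clear, with zero force.

**What disagreed:**
- The fingertips sit about 40–45 mm behind the reported TCP, so my first try at the knob closed and turned on empty air just above it. The tree did not move and no force showed. I used the offset seen in the camera from then on.
- The top and side cameras differ by about 4.5 mm in x, so I relied on the wrist camera.

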